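# Slide the oil cruet and the pepper mill back into the canister row

## Task

Clear the packing space on the counter: slide the tall oil cruet and the tall pepper mill back into the row of canisters, one in each of the two gaps beside the square tin (either one in either gap), so that each stands in the middle of its gap, in line with the row. Push each of them gently, low on its body, with the fingertips so that it slides upright on the counter without tipping or being lifted, and leave everything else where it stands.

Things in the scene. Friction and masses are not known exactly. Their poses are not given: they have to be found in the camera images.
- cruet: Tall oil cruet of green glass with a steel pourer, loose, 0.45 to 0.85 kg. Origin at the centre of its underside on the counter, z up its axis. Round: 74 mm across from the foot to 35 mm up, then tapering to 52 mm across at 85 mm and to a 29 mm neck at 170 mm; 262 mm high in all. Friction on the counter is about 0.5 to 0.7, so a push higher than about 45 mm above the counter may tip it.
- mill: Tall turned pepper mill of dark wood with a steel ball on top, loose, 0.28 to 0.52 kg. Origin at the centre of its underside on the counter, z up its axis. Round: 60 mm across from the foot to 34 mm up, tapering to a 38 mm waist at 95 mm, 46 mm across at 150 mm, head 50 mm across at 215 mm; 258 mm high in all. Same friction, so a push higher than about 35 mm above the counter may tip it.
- gap_left (a point): Point on the counter in the middle of the left (+y) gap of the row, on the row's line, 110 mm from the tin's centre. The gap between the tin and the round canister is 130 mm wide. It is open to the front (towards the robot) and to the back.
- gap_right (a point): The same point for the right (-y) gap, 110 mm from the tin's centre on its other side. The line from gap_right through the tin to gap_left is the row's line; it is turned by up to about 7 degrees from the y direction.
- tin: Square metal tin with a steel lid and a wooden knob, the middle of the row, 94 x 94 mm, 87 mm high, 1.0 kg, loose. Origin at the centre of its underside; its x axis points square to the row, away from the robot, its y axis along the row to the left.
- canister_large: Larger round white ceramic canister with a wooden lid, one end of the row (left), 104 mm across, 92 mm high, 1.2 kg, loose, 227 mm from the tin's centre. Origin at the centre of its underside.
- canister_small: Smaller round white ceramic canister with a wooden lid, the other end of the row (right), 96 mm across, 76 mm high, 1.2 kg, loose, 223 mm from the tin's centre. Origin at the centre of its underside.
- spice_jar: Small glass spice jar with a steel cap, 40 mm across, 55 mm high, standing in front of the tin between the cruet and the mill. Leave it alone. Origin at the centre of its underside.
- bowl: White ceramic bowl, 110 mm across, 45 mm high, on the left. Leave it alone. Origin at the centre of its underside.
- mug: Blue ceramic mug, 80 mm across and 80 mm high, with a handle on its +y side, on the right. Leave it alone. Origin at the centre of its underside.
- brush: Brush, 200 mm long, lying flat on the counter on the left, near the robot, its handle towards its own -x. Leave it alone.
- spoon: Spoon, 200 mm long, lying flat on the counter on the right, near the robot, its handle towards its own -x. Leave it alone.

How it is judged:
At the end, for the whole second after the job is handed in: The cruet and the mill stand upright (within 3 degrees) and still on the counter, one in each gap of the row, each within 25 mm of the middle of its gap (((horizontal distance between cruet and gap_left below 0.025 m and horizontal distance between mill and gap_right below 0.025 m) or (horizontal distance between cruet and gap_right below 0.025 m and horizontal distance between mill and gap_left below 0.025 m)) and angle between each of cruet, mill's own z axis and vertical below 0.05 rad and height (world z) of each of cruet, mill below 0.004 m and linear speed of each of cruet, mill below 0.02 m/s); the robot touches nothing.
It fails at once if the cruet or the mill leans by more than 10 degrees (angle between any of cruet, mill's own z axis and vertical above 0.175 rad).
It fails at once if the cruet or the mill is lifted more than 8 mm off the counter (height (world z) of any of cruet, mill above 0.008 m).
It fails at once if the cruet or the mill is squeezed or shoved by the fingers with more than 25 N (contact force between the fingers and cruet above 25 N or contact force between the fingers and mill above 25 N).
It fails at once if another thing on the counter is shifted by more than 20 mm (brush and spoon 30 mm) (distance of any of tin, canister_large, canister_small, spice_jar, bowl, mug from where it was at the start of the episode above 0.02 m or distance of any of brush, spoon from where it was at the start of the episode above 0.03 m).
It fails at once if the tin, a canister, the jar, the bowl or the mug is knocked over (angle between any of tin, canister_large, canister_small, spice_jar, bowl, mug's own z axis and vertical above 0.3 rad).
It also fails if it takes over 61 s, if anything falls off the work surface, if the arm or the gripper's body presses on something with over 40 N, if the wrist force passes 120 N, or if a joint passes its speed limit or range.

## Robot

A 7-joint arm with a two-finger parallel gripper is mounted at the origin on the work surface. World frame = base frame: x ahead of the robot, y to its left, z up, the work surface at z = 0. Lengths are in m, angles in rad, forces in N, time in s.
With the tool pointing down it reaches from about 0.425 to 0.875 m from the base axis. Payload 9.9 kg.
Tool frame: the origin (TCP) lies midway between the tips of the shut fingers; the grasp point (between the pads) lies 19 mm behind it; z points along the fingers, y is the line along which they close (so a half turn about z gives the same grasp; the last joint's range is limited). The gripper opens to 85 mm and grips with 20 to 120 N. Pads are 22 mm wide; open, the fingers measure 114 mm over their backs; the gripper's body (76 mm by 85 mm) begins 54 mm behind the grasp point. The pads swing forward as they close: fully open they stand 13 mm farther back than shut.
Start: joints at [-1.354, 0.576, 0.025, 1.437, -0.015, 1.129, -0.057], TCP at [0.2, 0.645, 0.231] pointing down, gripper open.
Joint ranges: [-2.76, 2.76], [-0.34, 2.15], [-1.52, 1.57], [0.19, 2.46], [-1.09, 4.23], [0.17, 1.99], [-2.82, 2.82]. Speed limits (rad/s): [2.22, 2.22, 3.01, 3.01, 3.14, 3.14, 3.14].

## Interface

Orientations are given as a unit quaternion [x, y, z, w].
In Python, from plant import ctrl gives the robot as it stands. The module is installed in compiled form; this text tells all that it offers.
- The arm moves only by the tool send_rows, never from a script. Its arguments are lists of equal length, an entry for each row: "translation": the shift along the tool's x, y, z normalised to -1 to 1, where 1 is 15 cm, a list of three; "yaw": the turn about the tool's z normalised to -1 to 1, where 1 is 90 degrees. In form: {"translation": [[tx, ty, tz], ...], "yaw": [yaw, ...]}. A call has 1 to 8 rows; each row is the pose to reach, as a shift and turn from the pose commanded when the call began, along the tool's axes at that moment; what a row does not reach only later rows make up. A row lasts 1/8 s, in which the tool goes at most 62.5 mm and 10.7 degrees, less where a joint would pass 70% of its speed; a pose out of reach is approached as far as the arm can. A call with a number of a shift or a turn outside -1 to 1 is refused whole. A call with a gripper value outside its range is refused whole. "claw" is the opening, from -1 (shut) to 1 (fully open), so that 0 is half open, set as the call begins (left out, the last holds). The fingers move at their own pace and stop on an object; the grip force is fixed at half the most. Time passes only in rows, so rows that repeat a pose let the fingers close. It gives the time, the measured TCP pose, the force, the opening and the grip force at its end, in the units of the state.
- ctrl.get_state(): the state, without advancing time (a new reading comes with each control period).
- ctrl.camera(name): name is "scene" or "top" or "wrist"; returns a dict with "color" (384x512x3 uint8, blue, green, red), "fx", "fy", "cx", "cy" (pixels), "world_to_cam" (4x4, takes a point from world to camera coordinates). Camera axes: x right, y up, looking along -z (the intrinsics and any distortion apply to the point x, -y, -z); pixel columns grow to the right and rows downward; lengths in m; the calibration is good to about 2 mm. The wrist camera is an equidistant fisheye: a pixel r from the principal point sees the ray r / f radians off the axis. A picture is of the moment at which its call begins. There is no depth.
- ctrl.sign_off(): hands the job in; it is judged then, once.
The state is a dict: "time": time; "joint_positions": joint angles; "qd": joint speeds; "joint_torque": joint torques, N m; "ee_pos": TCP position; "tool_rot": TCP orientation; "contact_force": force on the tool from outside, world axes, zero at the start; "wrist_torque": the same for the moment, N m; "opening": finger opening in m; "grip_force": force on a finger pad.
Only numpy, scipy, OpenCV 4.12 (cv2) and the standard library are available. Lean on these libraries where they do the work, as an engineer would, in place of code of your own. Each camera call takes 0.05 s, during which the arm holds its last target. There are 200 camera calls.

## Working session

There is one attempt and no reset: what is moved stays moved. The work goes in short steps, Python scripts to look and compute and a tool call to move; the robot and the scene stay as the last step left them, time stands still between calls to the robot, and variables do not carry over. Pictures are saved under pics/ and viewed, at most 10 in all, crops included, and the job is handed in when it is done.

Besides the shell and the picture viewer there is one more tool, called by a JSON object that holds its "name" and its "arguments", one argument or row to a line. send_rows: Moves the arm, as the interface text tells. Its arguments: {"type":"object","properties":{"translation":{"type":"array","items":{"type":"array","items":{"type":"number"}}},"yaw":{"type":"array","items":{"type":"number"}},"claw":{"type":"number"}},"required":["translation","yaw"]}

```bash
mkdir -p pics
cat > h.py <<'E'
import numpy as np,cv2
from plant import ctrl
def ray(c,u,v):
    W=c["world_to_cam"];R=W[:3,:3];o=-R.T@W[:3,3]
    d=R.T@np.array([(u-c["cx"])/c["fx"],-(v-c["cy"])/c["fy"],-1]);return o,d
def onz(c,u,v,z):
    o,d=ray(c,u,v);return o+d*(z-o[2])/d[2]
def proj(c,p):
    q=c["world_to_cam"]@np.append(p,1);return c["cx"]+c["fx"]*q[0]/-q[2],c["cy"]-c["fy"]*q[1]/-q[2]
E
python3 - <<'E'
from h import *
ims=[]
for n in("scene","top"):
    c=ctrl.camera(n);cv2.imwrite(f"pics/{n}0.png",c["color"]);W=c["world_to_cam"];print(n,-W[:3,:3].T@W[:3,3],c["fx"],W[:3,:3].round(2).tolist())
    cv2.imwrite(f"pics/{n}0b.png",cv2.resize(c["color"],(800,600),interpolation=cv2.INTER_CUBIC))
s=ctrl.get_state();print(s["time"],s["ee_pos"],s["tool_rot"],s["opening"],s["contact_force"])
E
```

```text
scene [0.83417697 0.68303327 0.76220863] 407.71766309101594 [[-0.88, 0.48, -0.02], [-0.34, -0.6, 0.73], [0.34, 0.64, 0.69]]
top [0.30598134 0.0304159  1.34382081] 480.37171022052763 [[-0.02, -1.0, -0.02], [0.99, -0.02, 0.14], [-0.14, -0.02, 0.99]]
0.1 [0.19989005 0.64432302 0.23055762] [ 1.49843536e-01  9.88709469e-01 -7.05154729e-04 -6.12918129e-05] 0.08522414799918585 [-1.20298162 -0.76418835  0.02155571]
```

View pics/top0b.png

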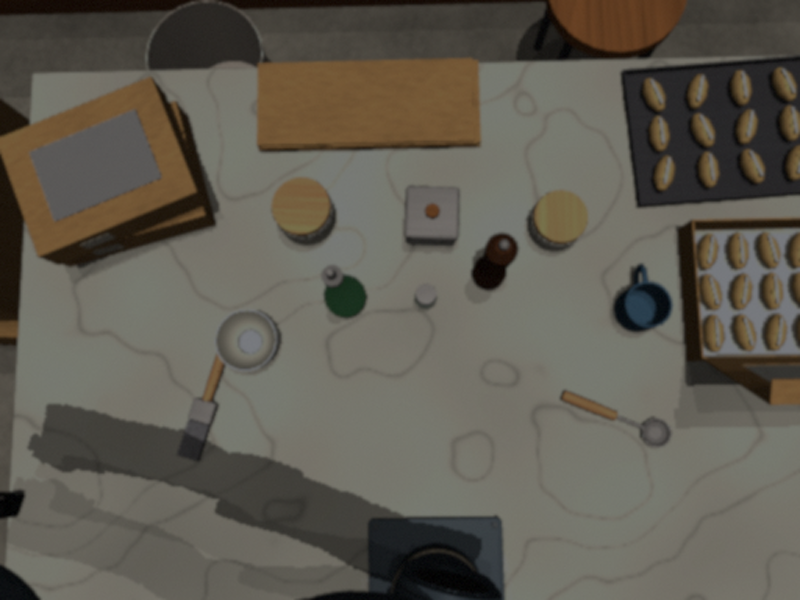

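View pics/scene0b.png

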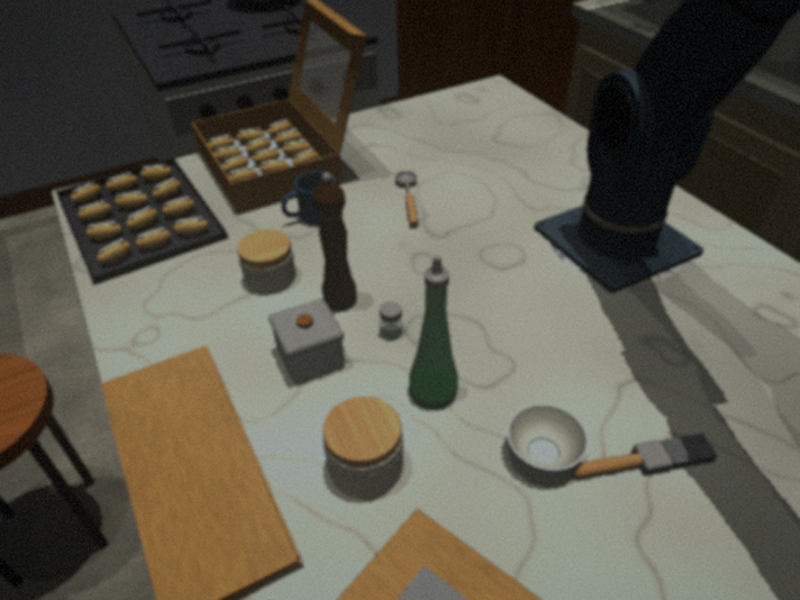

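The top view (800x600) shows the large canister at (302,207), tin (432,212), small canister (560,217), cruet foot (345,297), mill foot (489,274), jar (426,295), bowl (247,340) and mug (642,305). The scene view agrees, and everything is upright.

```bash
cat > m.py <<'E'
from h import *
K=.64
def blob(mask,u,v,r=30):
    m=np.zeros_like(mask);cv2.circle(m,(int(u),int(v)),r,255,-1);m&=mask
    n,l,s,ce=cv2.connectedComponentsWithStats(m);
    if n<2:return None
    k=1+np.argmax(s[1:,4]);return np.argwhere(l==k)[:,::-1].astype(np.float32),s[k],ce[k]
def measure(c):
    im=cv2.GaussianBlur(c["color"],(3,3),0);B,G,R=[im[:,:,i].astype(int) for i in range(3)]
    hsv=cv2.cvtColor(im,cv2.COLOR_BGR2HSV)
    u8=lambda m:(m*255).astype(np.uint8)
    return u8((R-B>45)&(R>100)),u8((G-R>12)&(G-B>8)),u8(R+G+B<130)
E
python3 - <<'E'
from m import *
c=ctrl.camera("top");lid,grn,drk=measure(c)
out={}
for n,m,uv,z in(("large",lid,(302,207),.092),("small",lid,(560,217),.076)):
    p,s,ce=blob(m,uv[0]*K,uv[1]*K);(x,y),r=cv2.minEnclosingCircle(p);P=onz(c,x,y,z);out[n]=P
    print(n,P.round(4),"diam",2*np.linalg.norm(onz(c,x+r,y,z)-P),s[4])
# tin top: gray vs brighter counter
print("knob",onz(c,432*K,211*K,.1).round(4),"tin top c",onz(c,432*K,213*K,.087).round(4))
for n,m,uv,z in(("cruet",grn,(345,297),.03),("mill",drk,(489,274),.03),):
    p,s,ce=blob(m,uv[0]*K,uv[1]*K,22);print(n,s,ce);(x,y),r=cv2.minEnclosingCircle(p);print(onz(c,x,y,z).round(4),2*r/c["fx"]*1.3)
for n,uv,z in(("jar",(426,295),.05),("bowl",(247,340),.045),("mug",(640,306),.08),("brushtop",(221,362),0),("spoonL",(565,397),0)):print(n,onz(c,uv[0]*K,uv[1]*K,z).round(3))
d=out["small"]-out["large"];print("row",np.degrees(np.arctan2(d[0],-d[1])),np.hypot(*d[:2]))
s=c["color"][110:215,180:375];s=cv2.resize(cv2.convertScaleAbs(s,alpha=1.6),None,fx=4,fy=4,interpolation=cv2.INTER_CUBIC);cv2.imwrite("pics/crop1.png",s)
E
```

```text
large [0.6525 0.2213 0.092 ] diam 0.09473806856481086 934
small [ 0.6281 -0.2268  0.076 ] diam 0.0841050649687543 681
knob [ 0.6346 -0.0047  0.1   ] tin top c [ 0.6345 -0.005   0.087 ]
cruet [208 177  26  26 459] [221.00653595 190.24400871]
[0.5014 0.1519 0.03  ] 0.0693903263036364
mill [302 154  28  31 518] [314.55212355 169.73938224]
[ 0.5524 -0.1126  0.03  ] 0.08563699677521547
jar [0.498 0.007 0.05 ]
bowl [0.425 0.32  0.045]
mug [ 0.468 -0.353  0.08 ]
brushtop [0.39  0.377 0.   ]
spoonL [ 0.318 -0.236  0.   ]
row -3.1183815763325304 0.44876544910855015
```

View pics/crop1.png

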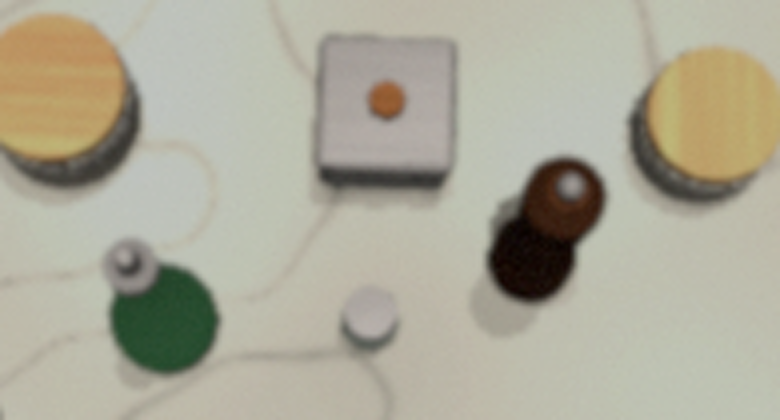

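The crop (4x, offset 180,110) shows the cruet foot at (164,318), mill foot at (531,258), and tin top centred at (387,102) with its corners visible. The tall bodies leave no room for the gripper body above a cradle. I'll push with the back of one open finger, along tool y.

```bash
cat >> h.py <<'E'
from scipy.spatial.transform import Rotation as Ro
TIN=np.array([.638,-.005])
def rel(goal,ydir_deg):
    s=ctrl.get_state();R=Ro.from_quat(s["tool_rot"]).as_matrix();p=s["ee_pos"]
    t=R.T@(np.array(goal)-p)/.15
    a=np.degrees(np.arctan2(R[1,1],R[0,1]));dy=((a-ydir_deg+180)%360-180)/90
    print("at",p.round(4),"yang",a.round(1),"-> shift",t.round(3),"yaw",round(dy,3))
E
python3 - <<'E'
from h import *
c=ctrl.camera("top")
f=lambda u,v,z:onz(c,180+u/4,110+v/4,z).round(4)
C=f(164,318,.022);M=f(531,258,.022);T=f(387,102,.087);print("cruet",C,"mill",M,"tin",T,"knob",f(386,99,.1))
L=f(52,87,.092);S=f(713,114,.076);print(L,S)
d=(L-S)[:2];d/=np.hypot(*d);t=(T[:2]+(L[:2]-.227*d)+(S[:2]+.223*d))/3;print("tin",t,d)
gl=t+.11*d;gr=t-.11*d;print("gaps",gl,gr)
for n,o,g,r in(("cruet",C[:2],gl,.037),("mill",M[:2],gr,.030)):
    v=g-o;l=np.hypot(*v);v/=l;a=np.degrees(np.arctan2(v[1],v[0]));print(n,"push",l,a,"start",o-v*(r+.057+.02),"end tcp",g-v*(r+.057))
    rel([*(o-v*(r+.057+.02)),.15],a)
E
```

```text
cruet [0.5025 0.1508 0.022 ] mill [ 0.5402 -0.1056  0.022 ] tin [ 0.6368 -0.0058  0.087 ] knob [ 0.6354 -0.0048  0.1   ]
[0.6503 0.219  0.092 ] [ 0.6269 -0.2257  0.076 ]
tin [ 0.63792994 -0.00549816] [0.05254705 0.99861845]
gaps [0.64371011 0.10434987] [ 0.63214976 -0.11534619]
cruet push 0.14865365883665446 -18.208277094637484 start [0.39420833 0.18642183] end tcp [0.55441698 0.13372225]
at [0.1999 0.6444 0.2308] yang 72.8 -> shift [-2.142 -2.532  0.541] yaw 1.011
mill push 0.0924648415489693 -6.0504576951743765 start [ 0.43379605 -0.09432175] end tcp [ 0.5456344  -0.10617602]
at [0.1999 0.6444 0.2308] yang 72.8 -> shift [-2.949 -4.241  0.543] yaw 0.876
```

{"name": "send_rows", "arguments": {
  "translation": [
    [-0.24,-0.28,0],
    [-0.48,-0.56,0],
    [-0.71,-0.84,0],
    [-0.71,-0.84,0]
  ],
  "yaw": [0,0,0,0],
  "claw": 1
}}

```text
time: 0.7
ee_pos: [0.267, 0.4887, 0.2318]
tool_rot: [0.153, 0.988, -0.001, 0.001]
contact_force: [0.3, 0.6, -0.8]
opening: 0.0858
grip_force: 0.0
```

{"name": "send_rows", "arguments": {
  "translation": [
    [-0.24,-0.28,0],
    [-0.48,-0.56,0],
    [-0.71,-0.84,0],
    [-0.71,-0.84,0]
  ],
  "yaw": [0,0,0,0]
}}

```text
time: 1.2
ee_pos: [0.3303, 0.3378, 0.2316]
tool_rot: [0.153, 0.988, -0.0, 0.0]
contact_force: [-0.4, 0.9, -0.1]
opening: 0.0854
grip_force: 0.0
```

{"name": "send_rows", "arguments": {
  "translation": [
    [-0.24,-0.28,0],
    [-0.48,-0.56,0],
    [-0.71,-0.84,0],
    [-0.71,-0.84,0]
  ],
  "yaw": [0,0,0,0]
}}

```text
time: 1.7
ee_pos: [0.3946, 0.1867, 0.2315]
tool_rot: [0.152, 0.988, -0.0, 0.0]
contact_force: [0.3, 0.0, -0.2]
opening: 0.0851
grip_force: 0.0
```

{"name": "send_rows", "arguments": {
  "translation": [
    [0,0,0],
    [0,0,0],
    [0,0,0],
    [0,0,0],
    [0,0,0],
    [0,0,0],
    [0,0,0],
    [0,0,0]
  ],
  "yaw": [0.11,0.22,0.33,0.44,0.55,0.66,0.77,0.88]
}}

```text
time: 2.7
ee_pos: [0.3929, 0.1913, 0.2313]
tool_rot: [0.747, 0.665, 0.0, -0.0]
contact_force: [-0.0, 0.9, -0.0]
opening: 0.0854
grip_force: 0.0
```

Run:
```python
from h import *
rel([.394,.1865,.10],-18.2);print(ctrl.get_state()["joint_positions"].round(2),ctrl.get_state()["time"])
c=ctrl.camera("wrist");cv2.imwrite("pics/w1.png",c["color"])
```

```text
at [0.3929 0.1913 0.2313] yang -6.6 -> shift [-0.031  0.011  0.875] yaw 0.129
[-0.89  0.24  0.42  2.04 -0.13  0.89 -0.52] 2.7
```

View pics/w1.png

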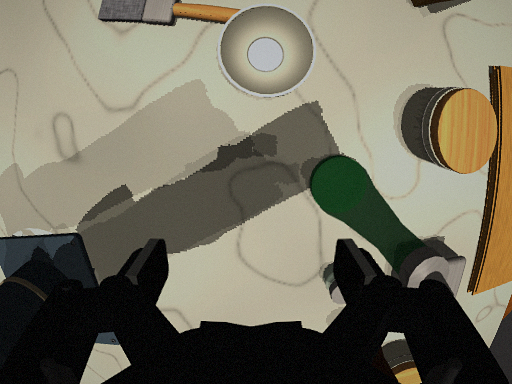

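The wrist view shows the cruet foot at (340,185), ahead of the right fingertip at (355,260), with clear counter below. The finger links flare out above the tips, so I will check clearance with the fingers low before touching.

{"name": "send_rows", "arguments": {
  "translation": [
    [-0.03,0.01,0.2],
    [-0.03,0.01,0.5],
    [-0.03,0.01,0.87],
    [-0.03,0.01,0.87]
  ],
  "yaw": [0.1,0.13,0.13,0.13]
}}

```text
time: 3.25
ee_pos: [0.392, 0.1847, 0.0983]
tool_rot: [0.809, 0.588, -0.003, -0.0]
contact_force: [-0.3, -1.0, 0.7]
opening: 0.0856
grip_force: 0.0
```

{"name": "send_rows", "arguments": {
  "translation": [
    [0,0,0.2],
    [0,0,0.4],
    [0,0,0.6],
    [0,0,0.63],
    [0,0,0.63]
  ],
  "yaw": [0,0,0,0,0]
}}

```text
time: 3.88
ee_pos: [0.3949, 0.1852, 0.0076]
tool_rot: [0.809, 0.587, 0.001, -0.0]
contact_force: [-0.9, 0.5, 0.2]
opening: 0.0852
grip_force: 0.0
```

Run:
```python
from h import *
rel([.394,.1865,.006],-18.2)
c=ctrl.camera("scene");u,v=map(int,proj(c,[.45,.17,.08]));print(u,v)
a=cv2.resize(cv2.convertScaleAbs(c["color"][max(v-110,0):v+80,max(0,u-130):u+110],alpha=1.8,beta=15),None,fx=3,fy=3,interpolation=cv2.INTER_CUBIC);cv2.imwrite("pics/s1.png",a[:600,:800]);print(a.shape)
```

```text
at [0.3949 0.1852 0.0076] yang -18.1 -> shift [ 0.006 -0.008  0.011] yaw 0.001
301 223
(570, 720, 3)
```

View pics/s1.png

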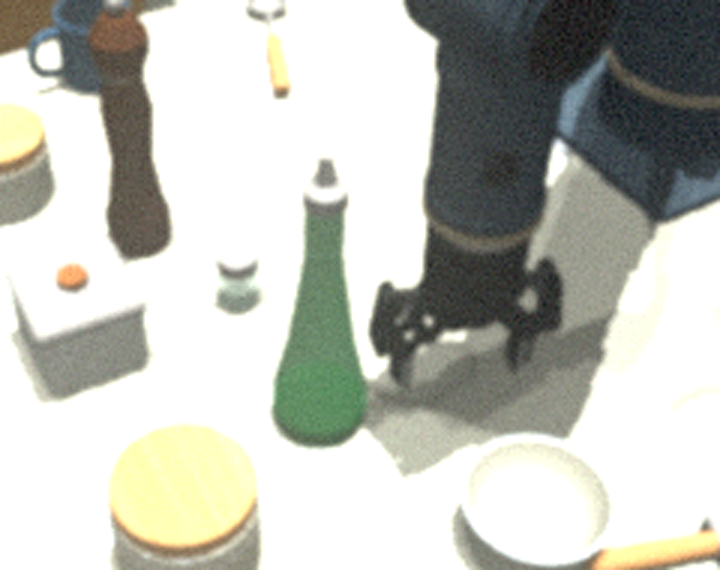

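The scene crop shows the cruet foot at (320,400) and the tips at (402,385) and (515,372). The finger links flare beyond the tips, with outer edges near x=372 and 560. I'll measure that profile in the tool's y-z plane before choosing the contact.

Run:
```python
from h import *
c=ctrl.camera("scene");s=ctrl.get_state();R=Ro.from_quat(s["tool_rot"]).as_matrix();p=s["ee_pos"]
x0,y0=285,190
a=cv2.resize(cv2.convertScaleAbs(c["color"][y0:y0+60,x0:x0+80],alpha=3,beta=20),None,fx=10,fy=10,interpolation=cv2.INTER_CUBIC);cv2.imwrite("pics/s2.png",a)
for u,v in((372,310),(375,345),(390,365),(402,385),(415,365),(560,290),(558,320),(515,372),(530,250)):
    o,d=ray(c,171+u/3,113+v/3);n=R[:,0];q=o+d*(n@(p-o))/(n@d);t=R.T@(q-p);print(u,v,"tool y,z mm",(1000*t[1:]).round(),"z",q[2].round(3))
```

```text
372 310 tool y,z mm [ 74. -97.] z 0.105
375 345 tool y,z mm [ 69. -58.] z 0.066
390 365 tool y,z mm [ 56. -32.] z 0.04
402 385 tool y,z mm [44. -5.] z 0.013
415 365 tool y,z mm [ 35. -27.] z 0.035
560 290 tool y,z mm [-75. -89.] z 0.097
558 320 tool y,z mm [-79. -56.] z 0.063
515 372 tool y,z mm [-51.  -0.] z 0.008
530 250 tool y,z mm [ -44. -137.] z 0.145
```

View pics/s2.png

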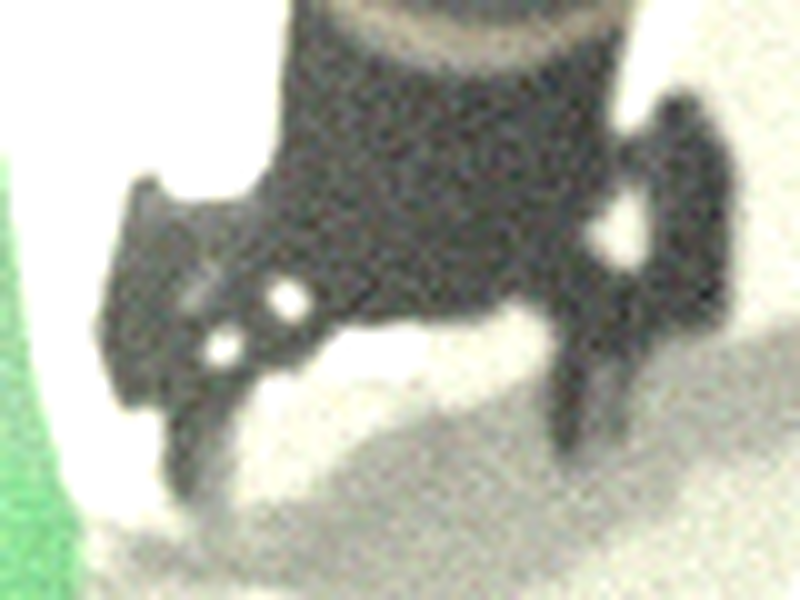

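The flare reaches ±75 mm in y from about 55 mm above the TCP, while the tip back is at ±57 mm. A flat-back push would therefore touch the body high. I'll push with the outer corner of the fingertip, about 66° from tool y on the −x side, where flare and body both clear. First I back off and turn clear of the cruet.

{"name": "send_rows", "arguments": {
  "translation": [
    [0.05,-0.1,-0.1],
    [0.15,-0.25,-0.4],
    [0.34,-0.35,-0.62],
    [0.34,-0.35,-0.62]
  ],
  "yaw": [0,0,0,0]
}}

```text
time: 4.47
ee_pos: [0.3606, 0.253, 0.1022]
tool_rot: [0.808, 0.589, 0.003, -0.001]
contact_force: [0.2, 0.0, 0.2]
opening: 0.0856
grip_force: 0.0
```

{"name": "send_rows", "arguments": {
  "translation": [
    [0,0,0],
    [0,0,0],
    [0,0,0],
    [0,0,0],
    [0,0,0],
    [0,0,0],
    [0,0,0],
    [0,0,0]
  ],
  "yaw": [-0.11,-0.22,-0.33,-0.44,-0.55,-0.66,-0.735,-0.735]
}}

```text
time: 5.48
ee_pos: [0.3603, 0.2482, 0.0994]
tool_rot: [0.359, 0.933, -0.0, -0.0]
contact_force: [0.2, -1.0, 0.7]
opening: 0.0855
grip_force: 0.0
```

```bash
cat >> h.py <<'E'
TH=np.radians(66)
def tcp_for(o,head_deg,r,gap,z,th=TH):
    h=np.radians(head_deg);d=np.array([np.cos(h),np.sin(h)]);rt=np.array([d[1],-d[0]])
    cx,cy=.011+r*np.sin(th),.057+r*np.cos(th)
    al=cx*np.sin(th)+cy*np.cos(th);la=cy*np.sin(th)-cx*np.cos(th)
    return np.array([*(np.array(o)-d*(al+gap)+rt*la),z]),head_deg+np.degrees(th)
E
python3 - <<'E'
from h import *
g,p=tcp_for([.5025,.1508],-18.2,.037,.014,.10);print(g,p);rel(g,p)
E
```

```text
[0.4076145  0.13189215 0.1       ] 47.8
at [0.3603 0.2482 0.0994] yang 47.9 -> shift [-0.754 -0.364 -0.004] yaw 0.001
```

{"name": "send_rows", "arguments": {
  "translation": [
    [-0.25,-0.12,0],
    [-0.5,-0.24,0],
    [-0.75,-0.36,0],
    [-0.75,-0.36,0.25],
    [-0.75,-0.36,0.54],
    [-0.75,-0.36,0.54]
  ],
  "yaw": [0,0,0,0,0,0]
}}

```text
time: 6.22
ee_pos: [0.4059, 0.1326, 0.0165]
tool_rot: [0.36, 0.933, -0.002, -0.002]
contact_force: [0.0, -0.3, 0.6]
opening: 0.0855
grip_force: 0.0
```

```bash
cat > look.py <<'E'
from m import *
import sys
# foot centre of cruet/mill: near-side (bottom) arc of the mask in top view; fit by max inscribed-ish circle of known radius
def foot(c,name,guess):
    lid,grn,drk=measure(c);mask,r=(grn,.037) if name=="cruet" else (drk,.030)
    u,v=proj(c,[*guess,.02]);p,s,ce=blob(mask,u,v,24)
    R=r/ (onz(c,u,v,.02)-ray(c,u,v)[0]).dot(-c["world_to_cam"][2,:3])*c["fx"]
    m=np.zeros(mask.shape,np.uint8);m[p[:,1].astype(int),p[:,0].astype(int)]=1
    # disc correlation, sub-pixel
    S=4;mb=cv2.resize(m*255,None,fx=S,fy=S,interpolation=cv2.INTER_CUBIC)>127
    k=int(round(R*S));yy,xx=np.mgrid[-k:k+1,-k:k+1];K2=((xx**2+yy**2)<=k*k).astype(np.float32)
    f=cv2.filter2D(mb.astype(np.float32),-1,K2/K2.sum(),borderType=cv2.BORDER_CONSTANT)
    ys,xs=np.where(f>=f.max()-.004);return onz(c,(xs.mean()+.5)/S-.5,(ys.mean()+.5)/S-.5,.022)[:2],f.max(),s[4]
if __name__=="__main__":
    c=ctrl.camera("top")
    a=sys.argv
    o,q,n=foot(c,a[1],[float(a[2]),float(a[3])]);print(a[1],o.round(4),"fit",round(float(q),2),n,"t",ctrl.get_state()["time"],ctrl.get_state()["contact_force"].round(1))
    g=np.array([.6437,.1043] if a[1]=="cruet" else [.6321,-.1153]);v=g-o;print("to go",np.hypot(*v).round(4),"heading",np.degrees(np.arctan2(v[1],v[0])).round(1),v.round(4))
    R=Ro.from_quat(ctrl.get_state()["tool_rot"]).as_matrix();t=R.T@np.append(o-ctrl.get_state()["ee_pos"][:2],0);print("object in tool mm",(t*1000).round(1)[:2])
    if len(a)>4:
        h=float(a[4]);rr=.037 if a[1]=="cruet" else .030
        for gap in(.014,0.):
            G,p=tcp_for(o,h,rr,gap,.018 if a[1]=="cruet" else .014);rel(G,p)
    print("push 10mm shift",(R.T@np.append(v/np.hypot(*v)*.01,0)/.15).round(4))
E
python3 look.py cruet .5025 .1508 -18; python3 look.py mill .540 -.106 -6
python3 - <<'E'
from h import *
c=ctrl.camera("scene");x0,y0=200,140
cv2.imwrite("pics/s3.png",cv2.resize(cv2.convertScaleAbs(c["color"][y0:y0+150,x0:x0+200],alpha=2.2,beta=15),None,fx=4,fy=4,interpolation=cv2.INTER_CUBIC))
E
```

```text
cruet [0.5194 0.1348] fit 0.1 53 t 6.275 [ 0.4 -0.1  0.5]
to go 0.128 heading -13.8 [ 0.1243 -0.0305]
object in tool mm [-82.4  77. ]
at [0.4066 0.133  0.0179] yang 47.9 -> shift [-0.166 -0.006 -0.001] yaw -0.001
at [0.4066 0.133  0.0179] yang 47.9 -> shift [-0.252  0.032 -0.001] yaw -0.001
push 10mm shift [-0.0587  0.0316 -0.0002]
mill [ 0.5447 -0.1063] fit 0.95 521 t 6.325 [ 0.5 -0.4  0.3]
to go 0.0879 heading -5.9 [ 0.0874 -0.009 ]
object in tool mm [-262.6  -86. ]
at [0.4074 0.1334 0.0188] yang 47.9 -> shift [-1.521 -1.133  0.033] yaw -0.134
at [0.4074 0.1334 0.0188] yang 47.9 -> shift [-1.597 -1.078  0.033] yaw -0.134
push 10mm shift [-0.0538  0.0394 -0.0001]
```

View pics/s3.png

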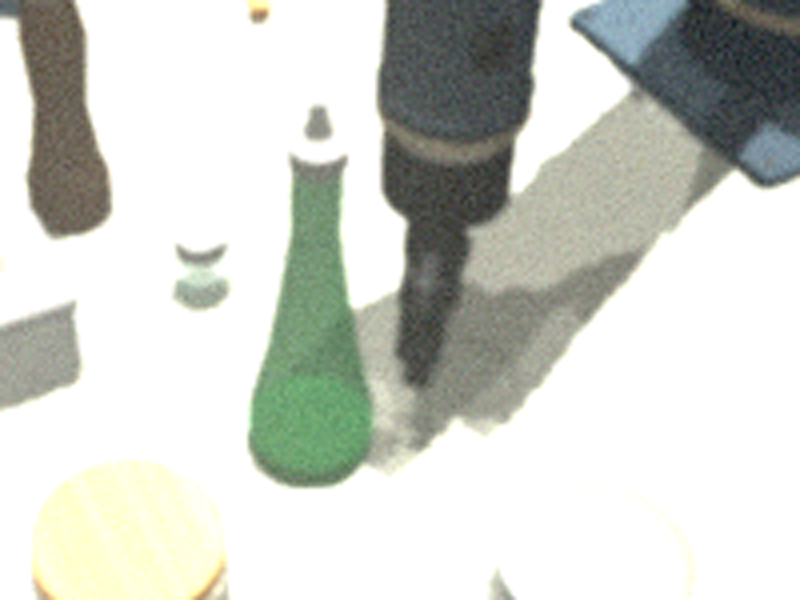

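In the scene crop the cruet stands free at (310,430) and the fingertip at (415,380). The links are no wider than the tip in this direction. The arm hides the cruet from the top camera, so I'll track it in the scene view, calibrated against the known start.

```bash
cat > sl.py <<'E'
from m import *
import sys
def foot_scene(c,name,guess):
    im=cv2.GaussianBlur(c["color"],(3,3),0).astype(int);B,G,R=im[...,0],im[...,1],im[...,2]
    if name=="cruet": mask,r=((G-R>10)&(G>B)),.037
    else: mask,r=(((R-B>-2)&(R+G+B<200))),.030
    u,v=proj(c,[*guess,.02]);p,s,ce=blob((mask*255).astype(np.uint8),u,v-12,45)
    m=np.zeros(mask.shape,bool);m[p[:,1].astype(int),p[:,0].astype(int)]=1
    vb=p[:,1].max()
    rows=range(int(vb)-14,int(vb)-4)
    L=[np.where(m[k])[0] for k in rows];uc=np.median([(a.min()+a.max())/2 for a in L]);w=max(a.max()-a.min()+1 for a in L)
    P=onz(c,uc,vb+.5,0);o=-c["world_to_cam"][:3,:3].T@c["world_to_cam"][:3,3];d=(P-o)[:2];d/=np.hypot(*d)
    lean=None
    return (P[:2]+d*r),w,(uc,vb),s
if __name__=="__main__":
    a=sys.argv;c=ctrl.camera("scene");s=ctrl.get_state()
    o,w,uv,st=foot_scene(c,a[1],[float(a[2]),float(a[3])])
    o=o+np.array({"cruet":[float(x) for x in open("off_cruet").read().split()] if __import__("os").path.exists("off_cruet") else [0,0]}.get(a[1],[float(x) for x in open("off_mill").read().split()] if __import__("os").path.exists("off_mill") else [0,0]))
    print(a[1],o.round(4),"w",w,uv,st,"t",s["time"],"F",s["contact_force"].round(1),"tcp",s["ee_pos"].round(4))
    g=np.array([.6437,.1043] if a[1]=="cruet" else [.6321,-.1153]);v=g-o;h=np.degrees(np.arctan2(v[1],v[0]));print("to go",np.hypot(*v).round(4),"heading",h.round(1))
    R=Ro.from_quat(s["tool_rot"]).as_matrix();t=R.T@np.append(o-s["ee_pos"][:2],0)*1000
    n=t[:2]-[-11,57];ang=np.degrees(np.arctan2(-n[0],n[1]));psi=np.degrees(np.arctan2(R[1,1],R[0,1]))
    print("in tool",t[:2].round(1),"corner->centre dist",np.hypot(*n).round(1),"push line world",(psi-ang).round(1),"psi",psi.round(1))
    rr=.037 if a[1]=="cruet" else .030
    G,p=tcp_for(o,h,rr,0,.018 if a[1]=="cruet" else .014);rel(G,p)
    print("10mm toward goal shift",(R.T@np.append(v/np.hypot(*v)*.01,0)/.15).round(4))
E
python3 sl.py cruet .5025 .1508; python3 sl.py mill .5425 -.106
```

```text
cruet [0.4982 0.1456] w 32 (np.float64(277.0), np.float32(259.0)) [ 260  187   34   73 1440] t 6.425 F [0.5 0.2 0.2] tcp [0.4083 0.134  0.0197]
to go 0.1512 heading -15.8
in tool [-59.1  68.8] corner->centre dist 49.5 push line world -28.3 psi 48.0
at [0.4083 0.134  0.0197] yang 48.0 -> shift [-0.114 -0.033  0.011] yaw -0.024
10mm toward goal shift [-0.0598  0.0294  0.0001]
mill [ 0.5437 -0.1106] w 20 (np.float64(217.0), np.float32(198.0)) [ 198  129   29   70 1062] t 6.475 F [ 0.6 -0.7 -0.3] tcp [0.4084 0.1342 0.0198]
to go 0.0885 heading -3.0
in tool [-264.3  -91.3] corner->centre dist 293.6 push line world -72.4 psi 48.0
at [0.4084 0.1342 0.0198] yang 48.0 -> shift [-1.634 -1.121  0.038] yaw -0.166
10mm toward goal shift [-0.0518  0.0419  0.0002]
```

```bash
echo ".0043 .0052">off_cruet; echo "-.001 .0046">off_mill
```

{"name": "send_rows", "arguments": {
  "translation": [
    [-0.03,0.013,0],
    [-0.06,0.026,0],
    [-0.085,0.038,0],
    [-0.105,0.047,0],
    [-0.125,0.056,0],
    [-0.145,0.065,0],
    [-0.165,0.073,0],
    [-0.18,0.08,0]
  ],
  "yaw": [0,0,0,0,0,0,0,0]
}}

```text
time: 7.48
ee_pos: [0.4322, 0.1248, 0.018]
tool_rot: [0.357, 0.934, -0.002, -0.003]
contact_force: [-11.9, 3.1, 7.9]
opening: 0.0855
grip_force: 5.1
```

```bash
python3 sl.py cruet .516 .146
```

```text
cruet [0.5094 0.1502] w 33 (np.float64(274.5), np.float32(260.0)) [ 258  188   33   73 1454] t 7.525 F [-9.5  2.9  7. ] tcp [0.4326 0.1246 0.018 ]
to go 0.1419 heading -18.9
in tool [-40.1  70.3] corner->centre dist 32.0 push line world -17.3 psi 48.2
at [0.4326 0.1246 0.018 ] yang 48.2 -> shift [ 0.04  -0.006  0.   ] yaw 0.012
10mm toward goal shift [-0.0614  0.026  -0.0003]
```

Force is higher than friction alone explains, with an upward part. I'll look for high contact before going on.

Run:
```python
from h import *
s=ctrl.get_state();print(s["contact_force"],s["wrist_torque"],s["grip_force"],s["time"])
c=ctrl.camera("scene");x0,y0=245,170
a=cv2.resize(cv2.convertScaleAbs(c["color"][y0:y0+100,x0:x0+90],alpha=3,beta=20),None,fx=5,fy=5,interpolation=cv2.INTER_CUBIC)
w=ctrl.camera("wrist")
b=cv2.resize(cv2.convertScaleAbs(w["color"][170:384,300:450],alpha=2.5,beta=20),(350,500),interpolation=cv2.INTER_CUBIC)
cv2.imwrite("pics/s4.png",np.hstack([a,b]))
# lean: axis of green silhouette
im=cv2.GaussianBlur(c["color"],(3,3),0).astype(int);m=(im[...,1]-im[...,2]>10)&(im[...,1]>im[...,0])
mid=[(v,(np.where(m[v,250:310])[0].min()+np.where(m[v,250:310])[0].max())/2+250) for v in range(192,256,6)]
print(mid)
o=[.5094,.1502];print([tuple(np.round(proj(c,[*o,z]),1)) for z in(0,.04,.08,.12,.16)])
```

```text
[-9.51332181  2.85750485  6.98588923] [0.6302391  1.74352837 0.49838003] 4.701009672135115 7.525
[(192, np.float64(275.5)), (198, np.float64(275.0)), (204, np.float64(275.5)), (210, np.float64(275.0)), (216, np.float64(275.5)), (222, np.float64(275.5)), (228, np.float64(274.5)), (234, np.float64(275.5)), (240, np.float64(274.5)), (246, np.float64(274.0)), (252, np.float64(274.5))]
[(np.float64(274.3), np.float64(250.4)), (np.float64(274.6), np.float64(239.4)), (np.float64(274.8), np.float64(227.8)), (np.float64(275.1), np.float64(215.4)), (np.float64(275.4), np.float64(202.3))]
```

View pics/s4.png

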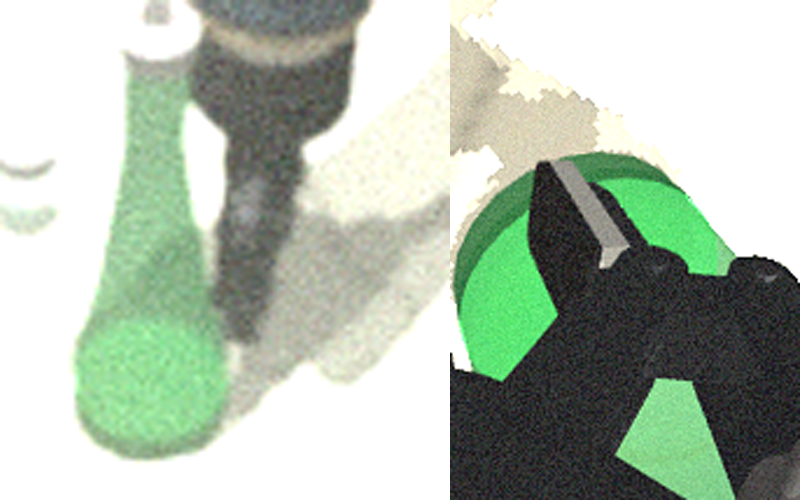

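The cruet stands plumb: its mid-line runs from 275.5 to 274.5 px, as predicted for a vertical axis. The tip touches at the foot's shoulder (crop 225,330). I'll ease back, go a little lower onto the cylindrical foot, then push on gently.

{"name": "send_rows", "arguments": {
  "translation": [
    [0.03,-0.013,0],
    [0.04,-0.018,0.02],
    [0.04,-0.018,0.05],
    [0.04,-0.018,0.05],
    [0.02,-0.01,0.05],
    [0,0,0.05],
    [-0.02,0.01,0.05],
    [-0.03,0.014,0.05]
  ],
  "yaw": [0,0,0,0,0,0,0,0]
}}

```text
time: 8.62
ee_pos: [0.439, 0.1234, 0.0106]
tool_rot: [0.357, 0.934, -0.001, -0.001]
contact_force: [-5.7, 3.0, 1.1]
opening: 0.0853
grip_force: 2.0
```

```bash
python3 sl.py cruet .516 .146
```

```text
cruet [0.5159 0.1466] w 33 (np.float64(271.5), np.float32(260.0)) [ 255  187   33   74 1456] t 8.675 F [-5.   3.   1.7] tcp [0.4391 0.1233 0.0106]
to go 0.1346 heading -18.3
in tool [-41.6  68.6] corner->centre dist 32.8 push line world -21.2 psi 48.1
at [0.4391 0.1233 0.0106] yang 48.1 -> shift [ 0.025 -0.021 -0.049] yaw 0.005
10mm toward goal shift [-0.0611  0.0267 -0.0002]
```

{"name": "send_rows", "arguments": {
  "translation": [
    [-0.015,0.007,0],
    [-0.03,0.014,0],
    [-0.045,0.02,0],
    [-0.06,0.027,0]
  ],
  "yaw": [0,0,0,0]
}}

```text
time: 9.18
ee_pos: [0.448, 0.1203, 0.0106]
tool_rot: [0.357, 0.934, -0.001, -0.002]
contact_force: [-5.6, 2.3, 2.8]
opening: 0.0857
grip_force: 2.2
```

```bash
python3 sl.py cruet .516 .146
```

```text
cruet [0.5246 0.1417] w 33 (np.float64(267.5), np.float32(260.0)) [ 251  188   33   73 1459] t 9.225 F [-5.4  2.2  1.3] tcp [0.4484 0.1202 0.0106]
to go 0.1249 heading -17.4
in tool [-42.3  66.9] corner->centre dist 32.8 push line world -24.3 psi 48.1
at [0.4484 0.1202 0.0106] yang 48.1 -> shift [ 0.013 -0.037 -0.049] yaw -0.005
10mm toward goal shift [-0.0607  0.0276 -0.0002]
```

Force is now about 6 N, plain friction. The cruet drifts towards −29°, so I'll turn the tool about it by 12° to steer left. I'll aim slightly short of the gap's middle to keep the body off the tin.

{"name": "send_rows", "arguments": {
  "translation": [
    [0.03,-0.015,0],
    [0.05,-0.022,0],
    [0.02,-0.045,0],
    [-0.05,-0.062,0],
    [-0.075,-0.062,0],
    [-0.075,-0.062,0]
  ],
  "yaw": [0,0,-0.07,-0.133,-0.133,-0.133]
}}

```text
time: 9.98
ee_pos: [0.4522, 0.1057, 0.0108]
tool_rot: [0.26, 0.966, 0.0, 0.0]
contact_force: [-0.4, 0.1, 0.3]
opening: 0.0854
grip_force: 0.0
```

{"name": "send_rows", "arguments": {
  "translation": [
    [-0.02,0.005,0],
    [-0.04,0.01,0],
    [-0.06,0.015,0],
    [-0.08,0.02,0],
    [-0.1,0.025,0],
    [-0.12,0.03,0],
    [-0.14,0.035,0]
  ],
  "yaw": [0,0,0,0,0,0,0]
}}

```text
time: 10.85
ee_pos: [0.4701, 0.1005, 0.0105]
tool_rot: [0.258, 0.966, -0.001, -0.002]
contact_force: [-9.2, 3.2, 3.9]
opening: 0.0852
grip_force: 2.4
```

```bash
python3 sl.py cruet .542 .137
```

```text
cruet [0.5426 0.1383] w 33 (np.float64(260.5), np.float32(262.0)) [ 244  189   33   74 1422] t 10.9 F [-7.1  3.1  3. ] tcp [0.4707 0.1004 0.0105]
to go 0.1067 heading -18.6
in tool [-43.4  68.8] corner->centre dist 34.5 push line world -9.9 psi 60.1
at [0.4707 0.1004 0.0105] yang 60.1 -> shift [ 0.108  0.056 -0.05 ] yaw 0.141
10mm toward goal shift [-0.0654  0.0131 -0.0002]
```

{"name": "send_rows", "arguments": {
  "translation": [
    [-0.025,0.009,0],
    [-0.05,0.018,0],
    [-0.075,0.026,0],
    [-0.1,0.034,0],
    [-0.125,0.043,0],
    [-0.15,0.052,0],
    [-0.175,0.06,0],
    [-0.2,0.069,0]
  ],
  "yaw": [0,0,0,0,0,0,0,0]
}}

```text
time: 11.9
ee_pos: [0.5007, 0.0944, 0.0105]
tool_rot: [0.258, 0.966, -0.001, -0.003]
contact_force: [-11.6, 1.9, 7.0]
opening: 0.0852
grip_force: 3.4
```

```bash
python3 sl.py cruet .574 .132
```

```text
cruet [0.5626 0.1272] w 33 (np.float64(251.25), np.float32(262.0)) [ 231  193   33   70 1274] t 11.95 F [-7.9  1.3  4.6] tcp [0.5015 0.0943 0.0105]
to go 0.0842 heading -15.8
in tool [-36.6  59. ] corner->centre dist 25.6 push line world -25.4 psi 60.1
at [0.5015 0.0943 0.0105] yang 60.1 -> shift [ 0.133 -0.029 -0.05 ] yaw 0.109
10mm toward goal shift [-0.0646  0.0163 -0.0003]
```

The canister now hides the cruet's foot in the scene view, so I'll track the top of the green neck at its fixed height, calibrated on the first picture, with the top view as a cross-check.

```bash
cat > neck.py <<'E'
from m import *
from look import foot
from scipy.optimize import brentq
def neck(im,c,guess):
    im=cv2.GaussianBlur(im,(3,3),0).astype(int);m=(((im[...,1]-im[...,2]>10)&(im[...,1]>im[...,0]))*255).astype(np.uint8)
    u,v=proj(c,[*guess,.1]);p,s,ce=blob(m,u,v,75);vt=p[:,1].min()
    cols=[p[p[:,1]==k][:,0] for k in range(int(vt)+4,int(vt)+16)];uc=np.median([(a.min()+a.max())/2 for a in cols]);return uc,vt,p
if __name__=="__main__":
    import sys
    g=[float(x) for x in sys.argv[1:3]]
    c=ctrl.camera("scene");a=neck(cv2.imread("pics/scene0.png"),c,[.5025,.1508])
    zt=brentq(lambda z:proj(c,[.5025,.1508,z])[1]-a[1],.1,.3)
    e=np.array([.5025,.1508])-onz(c,a[0],a[1],zt)[:2]
    b=neck(c["color"],c,g);o=onz(c,b[0],b[1],zt)[:2]+e;s=ctrl.get_state()
    print("zt",round(zt,3),"e",e.round(4),"neck px",b[:2],"-> cruet",o.round(4))
    p=b[2];print("axis cols seen/pred",[(z,round(float((lambda q:(q.min()+q.max())/2)(p[p[:,1]==round(proj(c,[*o,z])[1])][:,0])),1),round(proj(c,[*o,z])[0],1)) for z in(.06,.1,.14,.18)])
    R=Ro.from_quat(s["tool_rot"]).as_matrix();t=R.T@np.append(o-s["ee_pos"][:2],0)*1000
    v=np.array([.6437,.1043])-o;print("in tool",t[:2].round(1),"to go",v.round(4),np.degrees(np.arctan2(v[1],v[0])).round(1),"F",s["contact_force"].round(1),"t",s["time"])
    d=ctrl.camera("top")
    try:print("top",foot(d,"cruet",o))
    except Exception as x:print("top none",x)
E
python3 neck.py .57 .13
```

```text
zt 0.201 e [ 0.0004 -0.0002] neck px (np.float32(245.0), np.float32(191.0)) -> cruet [0.5691 0.1271]
axis cols seen/pred [(0.06, 247.0, np.float64(247.0)), (0.1, 246.0, np.float64(246.4)), (0.14, 246.0, np.float64(245.8)), (0.18, 245.0, np.float64(245.1))]
in tool [-42.2  62.2] to go [ 0.0746 -0.0228] -17.0 F [-7.5  2.7  3.6] t 12.0
top none cannot unpack non-iterable NoneType object
```

{"name": "send_rows", "arguments": {
  "translation": [
    [0.03,-0.015,0],
    [0.06,-0.03,0],
    [0.06,-0.03,0],
    [0.06,-0.03,0]
  ],
  "yaw": [0,0.02,0.044,0.044]
}}

```text
time: 12.55
ee_pos: [0.4942, 0.0944, 0.0109]
tool_rot: [0.293, 0.956, 0.0, 0.0]
contact_force: [0.9, -0.9, 0.5]
opening: 0.0854
grip_force: 0.0
```

```bash
python3 neck.py .57 .13
```

```text
zt 0.201 e [ 0.0004 -0.0002] neck px (np.float32(245.0), np.float32(191.0)) -> cruet [0.5691 0.1271]
axis cols seen/pred [(0.06, 247.5, np.float64(247.0)), (0.1, 246.0, np.float64(246.4)), (0.14, 246.0, np.float64(245.8)), (0.18, 245.0, np.float64(245.1))]
in tool [-43.8  69. ] to go [ 0.0746 -0.0228] -17.0 F [0.  0.1 0.9] t 12.6
top none cannot unpack non-iterable NoneType object
```

{"name": "send_rows", "arguments": {
  "translation": [
    [-0.025,0.006,0],
    [-0.05,0.013,0],
    [-0.075,0.02,0],
    [-0.1,0.028,0],
    [-0.125,0.036,0],
    [-0.15,0.044,0],
    [-0.175,0.052,0],
    [-0.2,0.06,0]
  ],
  "yaw": [0,0,0,0,0,0,0,0]
}}

```text
time: 13.65
ee_pos: [0.5211, 0.0856, 0.0105]
tool_rot: [0.291, 0.957, -0.001, -0.002]
contact_force: [-10.6, 2.2, 7.1]
opening: 0.0853
grip_force: 1.9
```

```bash
python3 neck.py .60 .12
```

```text
zt 0.201 e [ 0.0004 -0.0002] neck px (np.float32(225.75), np.float32(194.0)) -> cruet [0.6073 0.1159]
axis cols seen/pred [(0.06, 237.5, np.float64(229.7)), (0.1, 233.0, np.float64(228.6)), (0.14, 229.0, np.float64(227.5)), (0.18, 224.5, np.float64(226.2))]
in tool [-54.   72.9] to go [ 0.0364 -0.0116] -17.6 F [-7.1  2.3  5.5] t 13.7
top none cannot unpack non-iterable NoneType object
```

The neck axis shows a lean, so I'll ease back slowly to let it settle.

{"name": "send_rows", "arguments": {
  "translation": [
    [0.01,-0.004,0],
    [0.02,-0.008,0],
    [0.03,-0.012,0],
    [0.045,-0.018,0],
    [0.06,-0.024,0],
    [0.08,-0.032,0],
    [0.08,-0.032,0]
  ],
  "yaw": [0,0,0,0,0,0,0]
}}

```text
time: 14.62
ee_pos: [0.5114, 0.0877, 0.011]
tool_rot: [0.292, 0.956, 0.0, 0.0]
contact_force: [-0.4, -0.5, -0.0]
opening: 0.0851
grip_force: 0.0
```

```bash
python3 neck.py .595 .12
python3 - <<'E'
from h import *
a=[cv2.imread("pics/scene0.png")];c=ctrl.camera("scene");x0,y0=150,120
b=cv2.resize(cv2.convertScaleAbs(c["color"][y0:y0+150,x0:x0+150],alpha=2.2,beta=10),None,fx=3,fy=3,interpolation=cv2.INTER_CUBIC)
t=ctrl.camera("top");u,v=map(int,proj(t,[.59,.1,.05]));b2=cv2.resize(cv2.convertScaleAbs(t["color"][v-60:v+60,u-45:u+45],alpha=2,beta=10),(338,450),interpolation=cv2.INTER_CUBIC)
cv2.imwrite("pics/s5.png",np.hstack([b,b2]))
E
```

```text
zt 0.201 e [ 0.0004 -0.0002] neck px (np.float32(236.0), np.float32(193.0)) -> cruet [0.5878 0.1234]
axis cols seen/pred [(0.06, 239.0, np.float64(238.9)), (0.1, 237.5, np.float64(238.1)), (0.14, 237.0, np.float64(237.2)), (0.18, 235.5, np.float64(236.3))]
in tool [-43.3  72.3] to go [ 0.0559 -0.0191] -18.9 F [ 0.4 -0.1 -0.7] t 14.675
top none cannot unpack non-iterable NoneType object
```

View pics/s5.png

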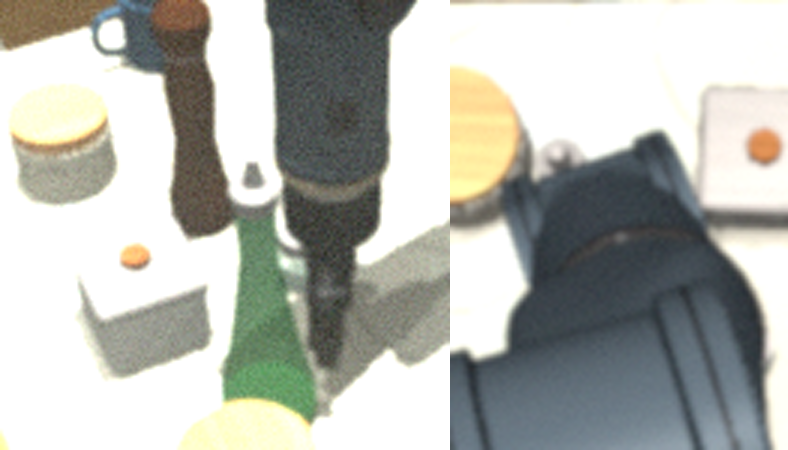

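Back upright at (0.588, 0.123). The left crop shows the neck plumb at (255,215) and the tip at (325,370) clear of the foot. The lean came from the finger's flare touching once the cruet had drifted outward in the tool (y≈72 mm). The clean push was at y≈66 mm, so I'll realign there, a little higher, and go in short checked pulses.

{"name": "send_rows", "arguments": {
  "translation": [
    [0.05,-0.01,-0.02],
    [0.064,0.02,-0.03],
    [0.064,0.043,-0.03],
    [0.064,0.043,-0.03]
  ],
  "yaw": [0,0.01,0.022,0.022]
}}

```text
time: 15.32
ee_pos: [0.5072, 0.099, 0.0153]
tool_rot: [0.309, 0.951, 0.0, 0.0]
contact_force: [0.4, 0.0, 0.1]
opening: 0.0855
grip_force: 0.0
```

```bash
python3 neck.py .59 .12
```

```text
zt 0.201 e [ 0.0004 -0.0002] neck px (np.float32(235.5), np.float32(193.0)) -> cruet [0.5887 0.1229]
axis cols seen/pred [(0.06, 238.0, np.float64(238.5)), (0.1, 237.0, np.float64(237.6)), (0.14, 237.0, np.float64(236.7)), (0.18, 235.5, np.float64(235.8))]
in tool [-51.9  67.6] to go [ 0.055  -0.0186] -18.7 F [-0.3 -0.6  0.1] t 15.375
top none cannot unpack non-iterable NoneType object
```

{"name": "send_rows", "arguments": {
  "translation": [
    [-0.02,0.004,0],
    [-0.04,0.008,0],
    [-0.06,0.013,0],
    [-0.08,0.018,0],
    [-0.09,0.021,0],
    [-0.1,0.023,0]
  ],
  "yaw": [0,0,0,0,0,0]
}}

```text
time: 16.18
ee_pos: [0.5183, 0.0935, 0.0152]
tool_rot: [0.307, 0.952, -0.001, -0.002]
contact_force: [-10.9, 4.9, 9.2]
opening: 0.0853
grip_force: 1.6
```

```bash
python3 neck.py .595 .12
```

```text
zt 0.201 e [ 0.0004 -0.0002] neck px (np.float32(234.25), np.float32(193.0)) -> cruet [0.5909 0.1217]
axis cols seen/pred [(0.06, 238.0, np.float64(237.3)), (0.1, 237.0, np.float64(236.5)), (0.14, 236.0, np.float64(235.6)), (0.18, 234.0, np.float64(234.6))]
in tool [-42.3  65.1] to go [ 0.0528 -0.0174] -18.2 F [-9.1  4.1  7.5] t 16.225
top none cannot unpack non-iterable NoneType object
```

```bash
cat > tq.py <<'E'
from h import *
s=ctrl.get_state();R=Ro.from_quat(s["tool_rot"]).as_matrix();F,T=s["contact_force"],s["wrist_torque"]
print("F",F.round(1),"T",T.round(2),"grip",s["grip_force"])
for n,q in(("tip",(-.011,.054)),("flare",(-.013,.068)),("body",(-.038,.0425)),("bodymid",(-.038,.03))):
    w=R@[*q,0];print(n,"Tz",(w[0]*F[1]-w[1]*F[0]).round(3),"z from Tx",((w[1]*F[2]-T[0])/F[1]).round(3),"z from Ty",((T[1]+w[0]*F[2])/F[0]).round(3))
E
python3 tq.py
```

```text
F [-9.4  4.   7.1] T [0.92 1.39 0.58] grip 1.5539387706667185
tip Tz 0.511 z from Tx -0.163 z from Ty -0.18
flare Tz 0.646 z from Tx -0.145 z from Ty -0.187
body Tz 0.336 z from Tx -0.208 z from Ty -0.191
bodymid Tz 0.212 z from Tx -0.227 z from Ty -0.186
```

The moment puts the contact about 30 mm higher than the first one, so the flare touches again. Lower is better: I'll back off and go down to z≈0.002 before the next short pulse.

{"name": "send_rows", "arguments": {
  "translation": [
    [0.015,-0.004,0],
    [0.03,-0.008,0],
    [0.05,-0.012,0],
    [0.06,-0.015,0.04],
    [0.06,-0.015,0.088],
    [0.06,-0.015,0.088]
  ],
  "yaw": [0,0,0,0,0,0]
}}

```text
time: 17.02
ee_pos: [0.512, 0.0958, 0.0013]
tool_rot: [0.309, 0.951, -0.0, -0.0]
contact_force: [0.2, 0.9, 0.1]
opening: 0.0855
grip_force: 0.0
```

```bash
python3 neck.py .59 .12;python3 tq.py|head -1
```

```text
zt 0.201 e [ 0.0004 -0.0002] neck px (np.float32(235.5), np.float32(193.0)) -> cruet [0.5887 0.1229]
axis cols seen/pred [(0.06, 237.5, np.float64(238.5)), (0.1, 237.0, np.float64(237.6)), (0.14, 236.0, np.float64(236.7)), (0.18, 235.5, np.float64(235.8))]
in tool [-46.   66.9] to go [ 0.055  -0.0186] -18.7 F [ 0.8  0.1 -0. ] t 17.075
top none cannot unpack non-iterable NoneType object
F [-0.4  0.9  0.5] T [-0.02 -0.04  0.01] grip 0.0
```

{"name": "send_rows", "arguments": {
  "translation": [
    [-0.02,0.004,0],
    [-0.04,0.009,0],
    [-0.06,0.014,0],
    [-0.075,0.018,0],
    [-0.085,0.02,0],
    [-0.095,0.022,0]
  ],
  "yaw": [0,0,0,0,0,0]
}}

```text
time: 17.88
ee_pos: [0.5241, 0.0914, 0.0021]
tool_rot: [0.307, 0.952, -0.0, -0.002]
contact_force: [-6.8, 5.1, 2.9]
opening: 0.0854
grip_force: 1.0
```

```bash
python3 neck.py .595 .12;python3 tq.py
```

```text
zt 0.201 e [ 0.0004 -0.0002] neck px (np.float32(225.5), np.float32(191.0)) -> cruet [0.6039 0.1074]
axis cols seen/pred [(0.06, 233.5, np.float64(229.5)), (0.1, 230.5, np.float64(228.4)), (0.14, 227.0, np.float64(227.2)), (0.18, 225.5, np.float64(226.0))]
in tool [-55.   59.7] to go [ 0.0398 -0.0031] -4.5 F [-6.6  4.7  3.7] t 17.925
top none cannot unpack non-iterable NoneType object
F [-7.2  4.   2.8] T [0.76 1.   0.49] grip 0.9136250079609454
tip Tz 0.431 z from Tx -0.162 z from Ty -0.155
flare Tz 0.544 z from Tx -0.155 z from Ty -0.158
body Tz 0.312 z from Tx -0.18 z from Ty -0.16
bodymid Tz 0.209 z from Tx -0.187 z from Ty -0.158
```

It leaned again, so lower is worse. The moment arm puts contact on the finger links above the tip, at y≈60 mm. The tip is bevelled on the outside, so a corner push lets the cruet sit too close. I'll release slowly, then push squarely with the tip's flat side (cruet at tool y≈50 mm), a bit higher.

{"name": "send_rows", "arguments": {
  "translation": [
    [0.01,-0.002,0],
    [0.02,-0.005,0],
    [0.035,-0.008,0],
    [0.05,-0.012,0],
    [0.065,-0.016,0],
    [0.08,-0.02,-0.05],
    [0.1,-0.02,-0.11],
    [0.1,-0.02,-0.11]
  ],
  "yaw": [0,0,0,0,0,0,0,0]
}}

```text
time: 18.98
ee_pos: [0.5125, 0.0969, 0.0197]
tool_rot: [0.309, 0.951, 0.0, 0.001]
contact_force: [-0.5, -0.7, 0.2]
opening: 0.0851
grip_force: 0.0
```

```bash
cat >> neck.py <<'E'
    for psi in(60,65,70):
        a=np.radians(psi);X=np.array([-np.sin(a),np.cos(a)]);Y=np.array([np.cos(a),np.sin(a)]);G=o-(-.056*X+.050*Y);rel([*G,.018],psi)
E
python3 neck.py .59 .12;python3 tq.py|head -1
```

```text
zt 0.201 e [ 0.0004 -0.0002] neck px (np.float32(232.75), np.float32(194.0)) -> cruet [0.5949 0.1229]
axis cols seen/pred [(0.06, 235.0, np.float64(236.0)), (0.1, 234.5, np.float64(235.1)), (0.14, 234.0, np.float64(234.1)), (0.18, 232.5, np.float64(233.1))]
in tool [-51.5  69.6] to go [ 0.0488 -0.0186] -20.8 F [ 0.1 -0.2  0.2] t 19.025
top none cannot unpack non-iterable NoneType object
at [0.5122 0.0966 0.0189] yang 54.0 -> shift [-0.007  0.095  0.006] yaw -0.066
at [0.5122 0.0966 0.0189] yang 54.0 -> shift [-0.04   0.067  0.006] yaw -0.122
at [0.5122 0.0966 0.0189] yang 54.0 -> shift [-0.076  0.042  0.006] yaw -0.177
F [-0.4 -0.7 -0.4] T [-0.    0.02  0.05] grip 0.0
```

{"name": "send_rows", "arguments": {
  "translation": [
    [0.03,0,0],
    [0.03,0.03,0],
    [0,0.067,0],
    [-0.03,0.067,0.006],
    [-0.04,0.067,0.006]
  ],
  "yaw": [0,-0.06,-0.122,-0.122,-0.122]
}}

```text
time: 19.7
ee_pos: [0.5225, 0.1008, 0.0174]
tool_rot: [0.218, 0.976, -0.0, -0.0]
contact_force: [-0.4, 0.2, -0.4]
opening: 0.0852
grip_force: 0.0
```

{"name": "send_rows", "arguments": {
  "translation": [
    [-0.02,0,0],
    [-0.04,0,0],
    [-0.055,0,0],
    [-0.07,0,0],
    [-0.085,0,0],
    [-0.1,0,0]
  ],
  "yaw": [0,0,0,0,0,0]
}}

```text
time: 20.45
ee_pos: [0.5332, 0.0962, 0.0175]
tool_rot: [0.215, 0.977, -0.0, -0.003]
contact_force: [-11.9, 3.7, 9.0]
opening: 0.085
grip_force: 6.0
```

```bash
python3 neck.py .595 .12|head -4;python3 tq.py
```

```text
zt 0.201 e [ 0.0004 -0.0002] neck px (np.float32(232.5), np.float32(194.0)) -> cruet [0.5953 0.1226]
axis cols seen/pred [(0.06, 235.5, np.float64(235.8)), (0.1, 234.5, np.float64(234.9)), (0.14, 234.0, np.float64(233.9)), (0.18, 232.5, np.float64(232.8))]
in tool [-44.9  50.1] to go [ 0.0484 -0.0183] -20.7 F [-9.7  3.8  6.8] t 20.5
top none cannot unpack non-iterable NoneType object
F [-9.7  4.3  6.9] T [1.03 1.77 0.49] grip 5.078377369791269
tip Tz 0.572 z from Tx -0.169 z from Ty -0.205
flare Tz 0.72 z from Tx -0.15 z from Ty -0.211
body Tz 0.445 z from Tx -0.204 z from Ty -0.219
bodymid Tz 0.312 z from Tx -0.222 z from Ty -0.215
```

Upright with low contact now, but the tip rides on the foot's shoulder. Same alignment, 7 mm lower.

{"name": "send_rows", "arguments": {
  "translation": [
    [0.02,0,0],
    [0.04,0,0.02],
    [0.04,0,0.047],
    [0.04,0,0.047],
    [0.02,0,0.047],
    [0,0,0.047],
    [-0.015,0,0.047],
    [-0.03,0,0.047]
  ],
  "yaw": [0,0,0,0,0,0,0,0]
}}

```text
time: 21.55
ee_pos: [0.5379, 0.0937, 0.0104]
tool_rot: [0.215, 0.977, -0.0, -0.002]
contact_force: [-9.4, 2.6, 4.9]
opening: 0.0853
grip_force: 4.8
```

```bash
python3 neck.py .595 .12|head -4;python3 tq.py
```

```text
zt 0.201 e [ 0.0004 -0.0002] neck px (np.float32(229.5), np.float32(193.0)) -> cruet [0.5994 0.1169]
axis cols seen/pred [(0.06, 233.0, np.float64(233.1)), (0.1, 231.5, np.float64(232.1)), (0.14, 230.5, np.float64(231.0)), (0.18, 229.0, np.float64(229.9))]
in tool [-45.5  46.9] to go [ 0.0443 -0.0126] -15.9 F [-8.1  1.9  4.1] t 21.6
top none cannot unpack non-iterable NoneType object
F [-7.8  3.   3.8] T [0.68 1.42 0.36] grip 4.018759412574582
tip Tz 0.445 z from Tx -0.17 z from Ty -0.197
flare Tz 0.561 z from Tx -0.154 z from Ty -0.201
body Tz 0.333 z from Tx -0.198 z from Ty -0.207
bodymid Tz 0.228 z from Tx -0.212 z from Ty -0.205
```

Clean and upright. Continuing in pulses.

{"name": "send_rows", "arguments": {
  "translation": [
    [-0.015,0.002,0],
    [-0.03,0.004,0],
    [-0.045,0.006,0],
    [-0.06,0.008,0],
    [-0.075,0.01,0],
    [-0.09,0.012,0]
  ],
  "yaw": [0,0,0,0,0,0]
}}

```text
time: 22.4
ee_pos: [0.5507, 0.0896, 0.0104]
tool_rot: [0.215, 0.977, -0.001, -0.002]
contact_force: [-9.5, 3.4, 6.1]
opening: 0.0854
grip_force: 5.1
```

```bash
python3 neck.py .61 .115|head -4;python3 tq.py|head -2
```

```text
zt 0.201 e [ 0.0004 -0.0002] neck px (np.float32(223.5), np.float32(197.0)) -> cruet [0.6151 0.1217]
axis cols seen/pred [(0.06, 227.5, np.float64(227.8)), (0.1, 226.0, np.float64(226.6)), (0.14, 225.0, np.float64(225.3)), (0.18, 223.0, np.float64(224.0))]
in tool [-44.4  56.1] to go [ 0.0286 -0.0174] -31.2 F [-7.5  3.2  4.5] t 22.45
top none cannot unpack non-iterable NoneType object
F [-7.9  2.8  5.8] T [0.68 1.56 0.44] grip 4.2876512941438705
tip Tz 0.443 z from Tx -0.151 z from Ty -0.221
```

{"name": "send_rows", "arguments": {
  "translation": [
    [-0.015,0,0],
    [-0.03,0,0],
    [-0.045,0,0],
    [-0.06,0,0],
    [-0.075,0,0],
    [-0.09,0,0]
  ],
  "yaw": [0,0,0,0,0,0]
}}

```text
time: 23.25
ee_pos: [0.563, 0.084, 0.0104]
tool_rot: [0.215, 0.977, -0.0, -0.002]
contact_force: [-10.7, 2.6, 6.0]
opening: 0.0853
grip_force: 4.9
```

```bash
python3 neck.py .63 .115|head -4;python3 tq.py|head -2
```

```text
zt 0.201 e [ 0.0004 -0.0002] neck px (np.float32(217.0), np.float32(199.0)) -> cruet [0.6289 0.1205]
axis cols seen/pred [(0.06, 222.0, np.float64(222.0)), (0.1, 220.5, np.float64(220.6)), (0.14, 220.0, np.float64(219.2)), (0.18, 216.5, np.float64(217.6))]
in tool [-43.9  60.9] to go [ 0.0148 -0.0162] -47.7 F [-8.   2.3  4.8] t 23.3
top none cannot unpack non-iterable NoneType object
F [-7.5  2.3  5. ] T [0.71 1.52 0.39] grip 4.158759138663299
tip Tz 0.41 z from Tx -0.21 z from Ty -0.224
```

Nearly there. I'll retreat and measure the cruet unobstructed from the top.

{"name": "send_rows", "arguments": {
  "translation": [
    [0.03,0,0],
    [0.08,0,0],
    [0.2,0,0],
    [0.3,0,-0.1],
    [0.35,0,-0.4],
    [0.5,0,-0.7],
    [0.7,-0.3,-0.8],
    [0.7,-0.6,-0.8]
  ],
  "yaw": [0,0,0,0,0,0,0,0]
}}

```text
time: 24.35
ee_pos: [0.4309, 0.0465, 0.1328]
tool_rot: [0.215, 0.977, 0.001, 0.001]
contact_force: [1.1, -1.2, -0.9]
opening: 0.0853
grip_force: 0.0
```

```bash
python3 neck.py .63 .115|head -5;python3 look.py cruet .63 .115; python3 look.py mill .542 -.106
```

```text
zt 0.201 e [ 0.0004 -0.0002] neck px (np.float32(216.75), np.float32(199.0)) -> cruet [0.6293 0.1203]
axis cols seen/pred [(0.06, 221.5, np.float64(221.7)), (0.1, 222.0, np.float64(220.4)), (0.14, 221.5, np.float64(218.9)), (0.18, 216.5, np.float64(217.4))]
in tool [-148.3  158.2] to go [ 0.0144 -0.016 ] -48.1 F [-5.2 -6.8 -0.3] t 24.4
top (array([0.62952929, 0.11554936]), np.float32(0.9749323), np.int32(530))
at [0.4297 0.0422 0.132 ] yang 64.8 -> shift [-0.582  0.739  0.759] yaw 0.053
cruet [0.6298 0.1153] fit 0.97 529 t 24.5 [ 0.8  0.8 -0.7]
to go 0.0178 heading -38.3 [ 0.0139 -0.011 ]
object in tool mm [-149.3  148.6]
push 10mm shift [-0.0649 -0.0152  0.0001]
mill [ 0.5444 -0.1061] fit 0.95 533 t 24.55 [0.3 0.6 0.5]
to go 0.0882 heading -6.0 [ 0.0877 -0.0092]
object in tool mm [-165.6  -90. ]
push 10mm shift [-0.063   0.0218  0.0001]
```

The top view puts the cruet at (0.630, 0.115), upright and 18 mm from the gap's middle, which is inside tolerance. Now the mill: same flat-side push, ψ≈78°, kept short of the middle so the other finger clears the small canister.

{"name": "send_rows", "arguments": {
  "translation": [
    [-0.2,-0.25,0],
    [-0.38,-0.5,0],
    [-0.57,-0.75,0],
    [-0.75,-0.98,0],
    [-0.75,-0.98,0.2],
    [-0.75,-0.98,0.2]
  ],
  "yaw": [0,-0.05,-0.1,-0.147,-0.147,-0.147]
}}

```text
time: 25.3
ee_pos: [0.472, -0.134, 0.0995]
tool_rot: [0.102, 0.995, 0.0, -0.001]
contact_force: [0.2, 0.7, -0.5]
opening: 0.0861
grip_force: 0.0
```

```bash
cat > mill.py <<'E'
from m import *
from look import foot
from scipy.optimize import brentq
import sys
O0=np.array([.5428,-.106])
def seg(im,c,g):
    im=cv2.GaussianBlur(im,(3,3),0).astype(int);B,G,R=im[...,0],im[...,1],im[...,2]
    m=(((R-B>5)&(R+G+B<230))*255).astype(np.uint8)
    u,v=proj(c,[*g,.13]);q=np.zeros_like(m);cv2.ellipse(q,(int(u),int(v)),(22,62),0,0,360,255,-1);m&=q
    n,l,s,ce=cv2.connectedComponentsWithStats(m);k=1+np.argmax(s[1:,4]);return np.argwhere(l==k)[:,::-1]
def feat(p):
    vt=p[:,1].min();mid=lambda k:(lambda a:(a.min()+a.max())/2)(p[p[:,1]==k][:,0])
    return np.median([mid(k) for k in range(vt+5,vt+13)]),vt,mid
if __name__=="__main__":
    g=[float(x) for x in sys.argv[1:3]];c=ctrl.camera("scene");s=ctrl.get_state()
    a=feat(seg(cv2.imread("pics/scene0.png"),c,O0));zt=brentq(lambda z:proj(c,[*O0,z])[1]-a[1],.1,.3);e=O0-onz(c,a[0],a[1],zt)[:2]
    b=feat(seg(c["color"],c,g));o=onz(c,b[0],b[1],zt)[:2]+e
    def cols(f,o):
        r=[]
        for z in(.06,.09,.12,.15,.18,.21):
            u,v=proj(c,[*o,z])
            try:r.append(round(float(f[2](round(v))-u),1))
            except Exception:r.append(None)
        return r
    print("zt",round(zt,3),"e",e.round(4),"px",b[:2],"mill",o.round(4),"axis dev now",cols(b,o),"start",cols(a,O0))
    R=Ro.from_quat(s["tool_rot"]).as_matrix();t=R.T@np.append(o-s["ee_pos"][:2],0)*1000;v=np.array([.6321,-.1153])-o
    print("in tool",t[:2].round(1),"to go",v.round(4),"F",s["contact_force"].round(1),"T",s["wrist_torque"].round(2),"t",s["time"])
    try:print("top",foot(ctrl.camera("top"),"mill",o))
    except Exception as x:print("top none")
    for psi in(78,):
        a=np.radians(psi);X=np.array([-np.sin(a),np.cos(a)]);Y=np.array([np.cos(a),np.sin(a)]);rel([*(o-(-.050*X+.050*Y)),.0115],psi)
E
python3 mill.py .5428 -.106
```

```text
Traceback (most recent call last):
  File "mill.py", line 16, in <module>
    a=feat(seg(cv2.imread("pics/scene0.png"),c,O0));zt=brentq(lambda z:proj(c,[*O0,z])[1]-a[1],.1,.3);e=O0-onz(c,a[0],a[1],zt)[:2]
                                                       ~~~~~~^^^^^^^^^^^^^^^^^^^^^^^^^^^^^^^^^^^^^^^^
ValueError: f(a) and f(b) must have different signs
```

Run:
```python
from h import *
c=ctrl.camera("scene");im=cv2.imread("pics/scene0.png")
for z in(.02,.06,.1,.14,.18,.21,.235,.25):
    u,v=proj(c,[.5428,-.106,z]);print(z,round(u),round(v),im[round(v),round(u)],im[round(v),round(u)-14],im[round(v),round(u)+14])
```

```text
0.02 217 187 [35 39 40] [147 160 154] [122 134 134]
0.06 215 175 [25 32 33] [142 156 154] [144 156 157]
0.1 214 164 [25 27 33] [136 152 151] [142 154 153]
0.14 213 151 [26 33 34] [133 146 144] [139 154 152]
0.18 211 138 [25 30 34] [32 30 28] [141 157 154]
0.21 210 128 [27 36 54] [34 31 30] [138 155 149]
0.235 209 119 [23 34 47] [32 30 30] [130 146 147]
0.25 208 114 [63 65 70] [29 28 27] [40 48 48]
```

```bash
sed -i 's/m=(((R-B>5)&(R+G+B<230))\*255).astype(np.uint8)/m=cv2.morphologyEx((((R-B>2)\&(R+G+B<210))*255).astype(np.uint8),cv2.MORPH_CLOSE,np.ones((5,5)))/; s/GaussianBlur(im,(3,3),0)/GaussianBlur(im,(5,5),0)/' mill.py; python3 mill.py .5428 -.106
```

```text
Traceback (most recent call last):
  File "mill.py", line 16, in <module>
    a=feat(seg(cv2.imread("pics/scene0.png"),c,O0));zt=brentq(lambda z:proj(c,[*O0,z])[1]-a[1],.1,.3);e=O0-onz(c,a[0],a[1],zt)[:2]
                                                       ~~~~~~^^^^^^^^^^^^^^^^^^^^^^^^^^^^^^^^^^^^^^^^
ValueError: f(a) and f(b) must have different signs
```

```bash
sed -i 's/(22,62)/(19,46)/; s/,.1,.3);e=/,.1,.4);e=/' mill.py; python3 mill.py .5428 -.106
python3 - <<'E'
from mill import *
p=seg(cv2.imread("pics/scene0.png"),ctrl.camera("scene"),O0)
print([(int(k),int(p[p[:,1]==k][:,0].min()),int(p[p[:,1]==k][:,0].max())) for k in range(p[:,1].min(),p[:,1].max(),5)])
E
```

```text
zt 0.265 e [ 0.007 -0.004] px (np.float64(213.5), np.int64(108)) mill [ 0.5383 -0.1034] axis dev now [1.2, -0.8, -1.4, -1.8, -1.8, 1.8] start [0.2, 0.2, 0.2, 0.2, 0.3, -0.5]
in tool [-57.6  43. ] to go [ 0.0938 -0.0119] F [ 0.2  0.6 -0.2] T [0. 0. 0.] t 25.5
top (array([ 0.53917235, -0.12336819]), np.float32(1.0), np.int32(1017))
at [ 0.4731 -0.134   0.1016] yang 78.3 -> shift [-0.048 -0.044  0.601] yaw 0.004
[(108, 210, 215), (113, 206, 221), (118, 203, 218), (123, 201, 218), (128, 200, 219), (133, 202, 218), (138, 205, 218), (143, 204, 219), (148, 205, 220), (153, 206, 220), (158, 207, 220), (163, 208, 220), (168, 208, 221), (173, 208, 223), (178, 208, 224), (183, 207, 226), (188, 207, 225), (193, 209, 222)]
```

{"name": "send_rows", "arguments": {
  "translation": [
    [-0.02,-0.09,0],
    [-0.05,-0.09,0.2],
    [-0.069,-0.09,0.4],
    [-0.069,-0.09,0.6],
    [-0.069,-0.09,0.6]
  ],
  "yaw": [0.01,0.026,0.026,0.026,0.026]
}}

```text
time: 26.22
ee_pos: [0.4786, -0.1506, 0.0094]
tool_rot: [0.123, 0.992, -0.0, -0.002]
contact_force: [-0.1, 0.1, -0.5]
opening: 0.0853
grip_force: 0.0
```

```bash
python3 - <<'E'
s=open("mill.py").read();i=s.index('if __name__')
s=s[:i]+'''if __name__=="__main__":
    g=np.array([float(x) for x in sys.argv[1:3]]);c=ctrl.camera("scene");s=ctrl.get_state()
    Z=(.05,.07,.09,.11,.13,.15,.17)
    f=feat(seg(c["color"],c,g))
    def dev(o):
        r=[]
        for z in Z:
            u,v=proj(c,[*o,z])
            try:r.append(float(f[2](round(v)))-u-.25)
            except Exception:r.append(np.nan)
        return np.array(r)
    o=g.copy()
    for _ in range(4):
        o[0]-=np.nanmean(dev(o)[:3])/((proj(c,[o[0]-.01,o[1],.07])[0]-proj(c,[*o,.07])[0])/.01)
    d=dev(o);ok=~np.isnan(d);k=np.polyfit(np.array(Z)[ok],d[ok],1)[0] # px per m
    print("mill",o.round(4),"dev",d.round(1),"lean deg ~",round(np.degrees(np.arctan(k/430)),1))
    R=Ro.from_quat(s["tool_rot"]).as_matrix();t=R.T@np.append(o-s["ee_pos"][:2],0)*1000;v=np.array([.6321,-.1153])-o
    print("in tool",t[:2].round(1),"to go",v.round(4),"F",s["contact_force"].round(1),"T",s["wrist_torque"].round(2),"tcp",s["ee_pos"].round(4),"t",s["time"])
'''
open("mill.py","w").write(s)
E
python3 mill.py .5428 -.106
```

```text
mill [ 0.5338 -0.106 ] dev [-1.9  0.7  1.3  1.4 -0.5  2.2  2.4] lean deg ~ 3.4
in tool [-42.   56.6] to go [ 0.0983 -0.0093] F [0.2 0.9 0.2] T [-0.05  0.    0.03] tcp [ 0.4793 -0.1507  0.0105] t 26.275
```

```bash
python3 - <<'E'
s=open("mill.py").read()
s=s.replace("mid=lambda k:(lambda a:(a.min()+a.max())/2)(p[p[:,1]==k][:,0])","mid=lambda k:p[p[:,1]==k][:,0].min()")
s=s.replace("Z=(.05,.07,.09,.11,.13,.15,.17)\n","Z=(.05,.06,.07,.08,.09,.1,.11,.12,.13,.14,.15)\n    f0=feat(seg(cv2.imread('pics/scene0.png'),c,O0));W=[f0[2](round(proj(c,[*O0,z])[1]))-proj(c,[*O0,z])[0] for z in Z]\n")
s=s.replace("for z in Z:\n            u,v","for z,w in zip(Z,W):\n            u,v").replace("-u-.25","-u-w").replace("[:3]","[:7]")
open("mill.py","w").write(s)
E
python3 mill.py .5428 -.106
```

```text
mill [ 0.5444 -0.106 ] dev [-1.4 -1.4  0.6  0.6  0.6  0.6  0.6  0.6  0.6  0.6  0.6] lean deg ~ 2.2
in tool [-51.7  59.1] to go [ 0.0877 -0.0093] F [1.3 0.2 0.7] T [ 0.03  0.03 -0.07] tcp [ 0.4799 -0.1507  0.0113] t 26.325
```

{"name": "send_rows", "arguments": {
  "translation": [
    [-0.02,0.002,0],
    [-0.04,0.005,0],
    [-0.06,0.007,0],
    [-0.075,0.009,0],
    [-0.09,0.011,0],
    [-0.105,0.013,0],
    [-0.12,0.015,0]
  ],
  "yaw": [0,0,0,0,0,0,0]
}}

```text
time: 27.2
ee_pos: [0.4954, -0.1522, 0.0104]
tool_rot: [0.122, 0.992, -0.0, -0.002]
contact_force: [-6.8, -0.1, 6.0]
opening: 0.0856
grip_force: 3.6
```

```bash
python3 mill.py .5508 -.107; python3 tq.py
```

```text
mill [ 0.5498 -0.107 ] dev [-1.5 -1.5  0.6  0.6  0.6  0.6  0.6  0.6  0.7  0.7  0.7] lean deg ~ 2.4
in tool [-41.2  57. ] to go [ 0.0823 -0.0083] F [-4.9  0.2  5. ] T [0.17 1.15 0.29] tcp [ 0.4959 -0.1522  0.0105] t 27.25
F [-4.9  0.2  5. ] T [0.17 1.15 0.29] grip 3.084345484385267
tip Tz 0.25 z from Tx 0.315 z from Ty -0.259
flare Tz 0.315 z from Tx 0.58 z from Ty -0.264
body Tz 0.168 z from Tx -0.044 z from Ty -0.283
bodymid Tz 0.108 z from Tx -0.29 z from Ty -0.28
```

{"name": "send_rows", "arguments": {
  "translation": [
    [0.025,-0.003,0],
    [0.025,-0.003,0.02],
    [0,0,0.02],
    [-0.02,0.002,0.02],
    [-0.04,0.005,0.02],
    [-0.06,0.007,0.02],
    [-0.08,0.01,0.02],
    [-0.1,0.012,0.02]
  ],
  "yaw": [0,0,0,0,0,0,0,0]
}}

```text
time: 28.25
ee_pos: [0.5129, -0.1542, 0.0076]
tool_rot: [0.123, 0.992, -0.0, -0.0]
contact_force: [-3.7, -0.5, -0.2]
opening: 0.0856
grip_force: 1.4
```

```bash
python3 mill.py .564 -.109; python3 tq.py|head -2
```

```text
mill [ 0.5673 -0.109 ] dev [-1.2 -1.1 -0.1  1.   1.1  0.1  0.2  0.2  0.3  0.4  0.4] lean deg ~ 1.5
in tool [-41.2  57. ] to go [ 0.0648 -0.0063] F [-3.4 -0.4 -0. ] T [-0.06  0.59  0.13] tcp [ 0.5135 -0.1543  0.0077] t 28.3
F [-3.4 -0.4 -0. ] T [-0.06  0.59  0.13] grip 1.5707656438462436
tip Tz 0.161 z from Tx -0.175 z from Ty -0.172
```

Very clean now: 3.4 N, no vertical force. Continuing.

{"name": "send_rows", "arguments": {
  "translation": [
    [-0.015,0.002,0],
    [-0.03,0.004,0],
    [-0.045,0.006,0],
    [-0.06,0.008,0],
    [-0.075,0.01,0],
    [-0.09,0.012,0],
    [-0.105,0.014,0],
    [-0.12,0.016,0]
  ],
  "yaw": [0,0,0,0,0,0,0,0]
}}

```text
time: 29.3
ee_pos: [0.531, -0.1563, 0.0077]
tool_rot: [0.123, 0.992, -0.0, 0.0]
contact_force: [-2.6, -0.0, -1.6]
opening: 0.0856
grip_force: 1.4
```

```bash
python3 mill.py .584 -.111; python3 tq.py|head -2
```

```text
mill [ 0.6157 -0.111 ] dev [ 9.  -0.8 -1.6 -1.4 -2.3 -2.1 -1.9 -1.7  2.5  5.7 11.9] lean deg ~ 6.3
in tool [-70.9  64.5] to go [ 0.0164 -0.0043] F [-2.9 -0.8 -0.3] T [-0.09  0.59  0.15] tcp [ 0.5313 -0.1563  0.0077] t 29.35
F [-2.9 -0.8 -0.3] T [-0.09  0.59  0.15] grip 1.4950562481681118
tip Tz 0.126 z from Tx -0.089 z from Ty -0.201
```

{"name": "send_rows", "arguments": {
  "translation": [
    [-0.015,0.002,0],
    [-0.03,0.004,0],
    [-0.045,0.006,0],
    [-0.06,0.008,0],
    [-0.075,0.01,0],
    [-0.09,0.012,0],
    [-0.105,0.014,0]
  ],
  "yaw": [0,0,0,0,0,0,0]
}}

```text
time: 30.22
ee_pos: [0.5467, -0.1581, 0.0076]
tool_rot: [0.123, 0.992, -0.0, -0.0]
contact_force: [-3.2, -1.5, -0.2]
opening: 0.0852
grip_force: 1.4
```

```bash
python3 tq.py|head -2; python3 look.py mill .60 -.113; python3 look.py cruet .63 .115|head -2
```

```text
F [-3.2 -1.5 -0.2] T [-0.18  0.56  0.13] grip 1.3705145905259997
tip Tz 0.125 z from Tx -0.114 z from Ty -0.171
mill [ 0.5769 -0.1391] fit 0.98 1074 t 30.275 [-2.1  0.1  0.6]
to go 0.0601 heading 23.3 [0.0552 0.0238]
object in tool mm [-24.3  25.7]
push 10mm shift [-0.053   0.0405  0.    ]
cruet [0.6296 0.1153] fit 0.98 537 t 30.325 [-2.2 -0.3 -0.8]
to go 0.0179 heading -38.0 [ 0.0141 -0.011 ]
```

{"name": "send_rows", "arguments": {
  "translation": [
    [0.05,0,0],
    [0.2,0,0],
    [0.4,0,0],
    [0.55,0,0],
    [0.55,0,0]
  ],
  "yaw": [0,0,0,0,0]
}}

```text
time: 30.95
ee_pos: [0.4653, -0.1376, 0.008]
tool_rot: [0.123, 0.992, 0.0, -0.0]
contact_force: [0.2, -0.6, -0.5]
opening: 0.0852
grip_force: 0.0
```

```bash
python3 look.py mill .60 -.113
python3 - <<'E'
from h import *
c=ctrl.camera("top");u,v=map(int,proj(c,[.6,-.01,.05]))
cv2.imwrite("pics/t6.png",cv2.resize(cv2.convertScaleAbs(c["color"][v-60:v+70,u-100:u+100],alpha=2),None,fx=4,fy=4,interpolation=cv2.INTER_CUBIC));print(u-100,v-60)
E
```

```text
mill [ 0.6007 -0.1077] fit 0.96 720 t 31.0 [ 1.2  0.9 -0.1]
to go 0.0323 heading -13.6 [ 0.0314 -0.0076]
object in tool mm [-122.4   61.7]
push 10mm shift [-0.0667  0.0006  0.0001]
178 91
```

View pics/t6.png

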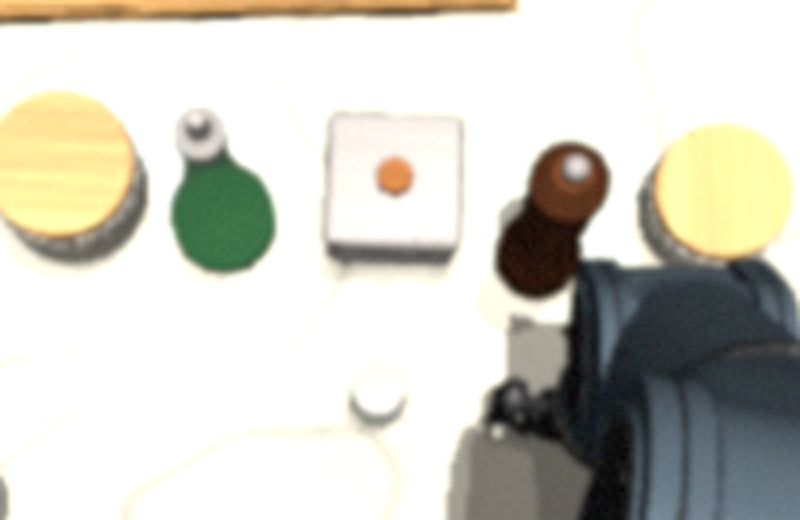

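The view shows the row with the cruet at (224,220) in the left gap and the mill foot at (540,255), both upright, and nothing else moved. The mill needs about 25–30 mm more along −14°, which is straight along tool −x.

{"name": "send_rows", "arguments": {
  "translation": [
    [-0.2,0.03,0],
    [-0.4,0.03,0],
    [-0.48,0.03,0],
    [-0.515,0.03,0],
    [-0.54,0.03,0],
    [-0.56,0.03,0],
    [-0.58,0.03,0],
    [-0.6,0.03,0]
  ],
  "yaw": [0,0,0,0,0,0,0,0]
}}

```text
time: 32.05
ee_pos: [0.5543, -0.1556, 0.0075]
tool_rot: [0.123, 0.992, -0.0, -0.001]
contact_force: [-3.1, 0.9, -0.1]
opening: 0.0854
grip_force: 1.6
```

```bash
python3 tq.py|head -2
```

```text
F [-3.1  0.9 -0.1] T [-0.07  0.63  0.16] grip 1.5598739124834538
tip Tz 0.174 z from Tx 0.068 z from Ty -0.204
```

{"name": "send_rows", "arguments": {
  "translation": [
    [-0.015,0,0],
    [-0.03,0,0],
    [-0.045,0,0],
    [-0.06,0,0],
    [-0.075,0,0],
    [-0.09,0,0],
    [-0.1,0,0]
  ],
  "yaw": [0,0,0,0,0,0,0]
}}

```text
time: 32.92
ee_pos: [0.5697, -0.1592, 0.0077]
tool_rot: [0.123, 0.992, -0.0, 0.0]
contact_force: [-2.6, -0.9, -0.6]
opening: 0.0853
grip_force: 1.4
```

```bash
python3 tq.py|head -2
```

```text
F [-2.6 -0.9 -0.6] T [-0.13  0.57  0.12] grip 1.4071646524826065
tip Tz 0.11 z from Tx -0.114 z from Ty -0.21
```

{"name": "send_rows", "arguments": {
  "translation": [
    [0.03,0,0],
    [0.08,0,0],
    [0.25,0,0],
    [0.45,0,0],
    [0.65,0,0],
    [0.65,0,0]
  ],
  "yaw": [0,0,0,0,0,0]
}}

```text
time: 33.67
ee_pos: [0.4725, -0.1349, 0.0079]
tool_rot: [0.122, 0.992, 0.0, -0.001]
contact_force: [0.9, 0.4, -0.6]
opening: 0.0852
grip_force: 0.0
```

```bash
python3 look.py mill .622 -.113; python3 look.py cruet .63 .115|head -2
```

```text
mill [ 0.6232 -0.1079] fit 0.93 682 t 33.725 [ 0.5 -0.2 -0.5]
to go 0.0115 heading -39.8 [ 0.0089 -0.0074]
object in tool mm [-137.7   62.7]
push 10mm shift [-0.0601 -0.029   0.    ]
cruet [0.6297 0.1152] fit 0.98 537 t 33.775 [-0.2 -0.5 -0.5]
to go 0.0177 heading -37.9 [ 0.014  -0.0109]
```

Run:
```python
from look import *
c=ctrl.camera("top");f=lambda u,v,z:onz(c,178+u/4-.375,91+v/4-.375,z)[:2]
print("cruet eye",f(224,221,.02),"mill eye",f(540,254,.02))
t=f(394,182,.087);L=f(62,164,.092);S=f(724,192,.076);d=(L-S)/np.linalg.norm(L-S);print("tin",t,"row",L,S,np.linalg.norm(L-S))
for tt in(t,L-.227*d,S+.223*d):print("gapL",tt+.11*d,"gapR",tt-.11*d)
c0=dict(c);c0["color"]=cv2.imread("pics/top0.png");print(foot(c0,"cruet",[.5025,.1508]),foot(c0,"mill",[.5428,-.106]))
```

```text
cruet eye [0.62674278 0.11464574] mill eye [ 0.59862819 -0.10728104]
tin [ 0.63506487 -0.00407206] row [0.65064859 0.21863084] [ 0.62654698 -0.22667206] 0.44595466255556465
gapL [0.64100982 0.10576718] gapR [ 0.62911992 -0.11391129]
gapL [0.64432533 0.10180184] gapR [ 0.63243543 -0.11787663]
gapL [0.64454396 0.10584126] gapR [ 0.63265406 -0.11383721]
(array([0.5027032 , 0.15191767]), np.float32(0.82597345), np.int32(455)) (array([ 0.54506891, -0.10612045]), np.float32(0.9657972), np.int32(557))
```

The mill is about 12 mm from the middle, which is fine. The cruet has only about 5–7 mm of margin, and time allows one more gentle nudge in the configuration that slid cleanly.

{"name": "send_rows", "arguments": {
  "translation": [
    [0.1,0,-0.3],
    [0.25,0.1,-0.6],
    [0.4,0.35,-0.8],
    [0.5,0.65,-0.8],
    [0.56,0.95,-0.8],
    [0.56,0.95,-0.8]
  ],
  "yaw": [0,0,0.05,0.1,0.122,0.122]
}}

```text
time: 34.58
ee_pos: [0.4295, 0.0271, 0.1281]
tool_rot: [0.214, 0.977, 0.001, 0.001]
contact_force: [-0.3, -0.5, 0.3]
opening: 0.0857
grip_force: 0.0
```

```bash
python3 -c "
from h import *
rel([.525,.103,.10],65);rel([.525,.103,.0104],65);print(ctrl.get_state()['time'])"
```

```text
at [0.4295 0.0271 0.1281] yang 65.3 -> shift [-0.367  0.725  0.19 ] yaw 0.003
at [0.4295 0.0271 0.1281] yang 65.3 -> shift [-0.366  0.724  0.787] yaw 0.003
34.575
```

{"name": "send_rows", "arguments": {
  "translation": [
    [0,0.35,0],
    [0,0.72,0],
    [-0.18,0.725,0],
    [-0.366,0.725,0],
    [-0.366,0.725,0.3],
    [-0.366,0.725,0.6],
    [-0.366,0.725,0.787],
    [-0.366,0.725,0.787]
  ],
  "yaw": [0,0,0,0,0,0,0,0]
}}

```text
time: 35.58
ee_pos: [0.5232, 0.0974, 0.0078]
tool_rot: [0.217, 0.976, -0.001, -0.002]
contact_force: [-1.1, -0.6, 1.0]
opening: 0.0854
grip_force: 0.0
```

```bash
python3 neck.py .63 .115|head -3; python3 -c "
from h import *
rel([.563,.0845,.0104],65);rel([.569,.0815,.0104],65)"
```

```text
zt 0.201 e [ 0.0004 -0.0002] neck px (np.float32(216.5), np.float32(195.0)) -> cruet [0.6249 0.1093]
axis cols seen/pred [(0.06, 221.0, np.float64(221.5)), (0.1, 220.0, np.float64(220.1)), (0.14, 218.0, np.float64(218.7)), (0.18, 216.0, np.float64(217.1))]
in tool [-86.4  53.3] to go [ 0.0188 -0.005 ] -14.9 F [-0.2 -0.3  0.8] t 35.625
at [0.5247 0.098  0.0102] yang 64.9 -> shift [-0.269  0.027 -0.002] yaw -0.001
at [0.5247 0.098  0.0102] yang 64.9 -> shift [-0.314  0.026 -0.001] yaw -0.001
```

{"name": "send_rows", "arguments": {
  "translation": [
    [-0.1,0.026,0.01],
    [-0.19,0.026,0.01],
    [-0.23,0.026,0.01],
    [-0.255,0.026,0.01],
    [-0.27,0.026,0.01],
    [-0.285,0.026,0.01],
    [-0.3,0.026,0.01],
    [-0.315,0.026,0.01]
  ],
  "yaw": [0,0,0,0,0,0,0,0]
}}

```text
time: 36.67
ee_pos: [0.5644, 0.0838, 0.0079]
tool_rot: [0.215, 0.977, -0.0, -0.003]
contact_force: [-14.3, 4.8, 12.0]
opening: 0.0853
grip_force: 7.1
```

```bash
python3 neck.py .63 .115|head -3; python3 tq.py|head -1
```

```text
zt 0.201 e [ 0.0004 -0.0002] neck px (np.float32(216.5), np.float32(196.0)) -> cruet [0.6261 0.112 ]
axis cols seen/pred [(0.06, 221.0, np.float64(221.5)), (0.1, 219.0, np.float64(220.1)), (0.14, 217.5, np.float64(218.7)), (0.18, 215.5, np.float64(217.1))]
in tool [-43.7  51.6] to go [ 0.0176 -0.0077] -23.7 F [-10.9   4.    8. ] t 36.725
F [-11.7   3.6   9. ] T [1.18 2.09 0.53] grip 6.088477789890021
```

That wedges at 19 N without moving it, so a further nudge isn't worth the risk. I'll release, retreat, check and hand in.

{"name": "send_rows", "arguments": {
  "translation": [
    [0.02,0,0],
    [0.05,0,0],
    [0.15,0,0],
    [0.3,0,0],
    [0.4,0,-0.3],
    [0.5,-0.1,-0.6],
    [0.7,-0.4,-0.8],
    [0.7,-0.7,-0.8]
  ],
  "yaw": [0,0,0,0,0,0,0,0]
}}

```text
time: 37.78
ee_pos: [0.427, 0.0319, 0.1299]
tool_rot: [0.216, 0.976, 0.001, 0.001]
contact_force: [1.3, -0.4, -0.2]
opening: 0.0853
grip_force: 0.0
```

```bash
python3 look.py cruet .63 .115|head -2; python3 look.py mill .622 -.113|head -2; python3 neck.py .63 .115|head -2
```

```text
cruet [0.6308 0.1152] fit 0.97 526 t 37.825 [-5.7 -6.2 -1. ]
to go 0.0169 heading -40.2 [ 0.0129 -0.0109]
mill [ 0.6235 -0.1077] fit 0.94 563 t 37.875 [0.1 0.  0.2]
to go 0.0115 heading -41.5 [ 0.0086 -0.0076]
zt 0.201 e [ 0.0004 -0.0002] neck px (np.float32(216.0), np.float32(196.0)) -> cruet [0.627  0.1115]
axis cols seen/pred [(0.06, 221.0, np.float64(221.0)), (0.1, 221.5, np.float64(219.7)), (0.14, 219.5, np.float64(218.2)), (0.18, 216.0, np.float64(216.6))]
```

Both stand upright, about 17 mm and 12 mm from the middles of their gaps, and the robot is clear.

```bash
python3 -c "
from plant import ctrl
print(ctrl.sign_off())"
```

```text
the job is handed in; nothing more can be done
None
```

I've handed the job in: the cruet stands upright in the left gap, about 17 mm from its middle, and the mill in the right gap, about 12 mm (limit 25 mm, estimates good to a few mm). The cruet leaned briefly twice on the way (limit 10°; camera estimate roughly 5 to 11° at worst), and I saw no sign that anything else had moved; no verdict was returned.

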